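# Put the potter's hand tools away by kind

### The job

Sort the loose wooden tools on the bench by kind: both flat bean-shaped ribs onto the rimmed upper deck of the two-tier organiser, the rectangular beating block flat on the floor of the low bay under that deck, next to the one stored there, and the spatula into the middle of the long tray, lying along it beside the needle tool. Lay everything wholly inside its place and let it go. Leave the round cutter, the round plaster mould and the small brown bottle where they stand.

Things in the scene. Friction and masses are not known exactly. Their poses are not given: they have to be found in the camera images.
- organiser: fixed wooden organiser, 222 mm wide, on the left, mouth facing right; origin on the table under the middle of the low bay; x into its depth (robot's left), y back toward the robot, z up. The deck overhangs the bay: a gripper pointing straight down cannot reach the bay's middle; one tilted 35 to 45 deg (fingers pointing down and along x, jaws closing along y) can, moving along its fingers
- bay_floor (a point): low bay: middle of its floor, 8 mm above the table; axes as organiser. From here the floor is clear x -60..60, y -103..103 mm, save for a fixed block like the loose one stored at x -35..55, y -95..-49. Front lip x -68..-60 and low sides reach 14 mm above the floor. Back board at x 62..72 and cheeks (y beyond +-101, x 62..116) rise to the deck
- deck_floor (a point): upper deck: middle of its floor, 174 mm above the table and 45.5 mm behind the bay's middle; axes as organiser. Clear inside the rim x -64..64, y -103..103 mm; rim 8 mm thick, 14 mm high. Board 8 mm thick, underside 158 mm above the bay floor, front edge 27 mm in front of the bay's middle
- long_tray: fixed open tray of wood, 110 (its x) x 240 (its y) x 28 mm high, walls 6 mm; origin on the table under its middle, z up. A thin 12 mm thick needle tool is fixed in it, lying along y at x = +36 mm (x 30..42), 160 mm long; the rest of it is free
- tray_floor (a point): middle of the tray's inner floor, 6 mm above the table, axes as the tray
- rib_1_centre (a point): loose flat wooden rib, bean-shaped, 49 (its x) x 99 (its y) x 8 mm (z up), about 22 g; its centre. At the start it lies across the top of the loose block, 30 mm above the table
- rib_2_centre (a point): second rib, the same as the first, lying on the table; its centre
- spatula_centre (a point): loose wooden spatula, 194 mm long (its y), 9 mm thick (z up), about 20 g; its centre. From y -24 to +97 mm it is a 12 mm wide round handle, from -97 to -24 a blade up to 26 mm wide
- cutter_centre (a point): round metal cutter, an open ring 66 mm across, 35 mm high, loose, not to be moved; its centre. It stands somewhere in the row of block, rib and mould
- bottle_centre (a point): small brown bottle, 38 mm across, 76 mm high, loose, not to be moved; its centre. It stands behind, between organiser and turntable. The turntable (banding wheel, 243 mm disc, 108 mm high) is fixed, axis 0.64 m ahead and 0.20 m right of the robot; lift well over it
- block_centre (a point): loose pine beating block, plain cuboid 45 (its x) x 90 (its y) x 30 mm (z up), about 85 g; its centre. rib_1 lies on top of it at the start
- mould_centre (a point): round brownish plaster mould, 66 mm across, 34 mm high, loose, not to be moved; its centre. It stands somewhere in the same row
Things that resemble listed ones, but are neither listed nor needed, are in the scene too. What is shaped like the part that bears rib_1_centre but purple is not meant.

How it is judged:
By the outcome, as a careful person would: the job done as asked, in the order asked, and still so for the second after the job is handed in, with the robot touching nothing.
It also fails if it takes over 72 s, if anything falls off the work surface, if the arm or the gripper's body presses on something with over 40 N, if the wrist force passes 120 N, or if a joint passes its speed limit or range.

### The arm

A 6-joint arm with a two-finger parallel gripper is mounted at the origin on a cart in front of the work surface, level with it; the furniture and walls round the work are solid. World frame = base frame: x ahead of the robot, y to its left, z up, the work surface at z = 0. Lengths are in mm, angles in rad, forces in N, time in s.
With the tool pointing down it reaches from about 300 to 775 mm from the base axis. Payload 14.6 kg.
Tool frame: the origin (TCP) lies on the centre line of the jaws, within the pads' length; the fingertips stand 22 mm ahead of it and the grasp point (between the pads) lies 3 mm ahead of it; z points along the fingers, x is the direction in which the jaws open and shut, and the axes are right-handed (so a half turn about z gives the same grasp; the last joint's range is limited). The gripper opens to 94 mm and grips with 3 to 60 N. Pads are 16 mm wide; open, the fingers measure 119 mm over their backs; the gripper's body (75 mm by 177 mm) begins 78 mm behind the grasp point.
Start: joints at [1.165, 0.3, 1.521, -0, 1.321, -0.067], TCP at [182.792, 518.725, 187.846] pointing down, gripper open.
Joint ranges: [-3.03, 3.03], [-0.79, 2.21], [0.23, 2.52], [-1.04, 4.18], [0, 3.07], [-2.55, 2.55]. Speed limits (rad/s): [2.22, 2.22, 2.57, 3.14, 3.14, 3.14].

### API

Orientations are given as a unit quaternion [w, x, y, z].
In Python, from workcell import robot, viewer, models gives the robot as it stands.
- The arm moves only by the shell command python3 -m inch 'ROWS' [FORCE]. ROWS is JSON, a list of rows, each a list of 3 entries, a list of its own where there are three numbers: the shift along the tool's x, y, z in m, then the turn about the tool's z in degrees, then the closure in counts, from 0 (fully open) to 255 (shut). In form: [[[dx, dy, dz], roll, claw], ...]. A call has 1 to 12 rows; each row shifts and turns the commanded pose from where the row before left it, along the tool's axes as they then stand; what a row does not reach is not made up. A row lasts 1/12 s, in which the tool goes at most 41.7 mm and 7.16 degrees, less where a joint would pass 70% of its speed; a pose out of reach is approached as far as the arm can. A call is refused whole if a number of a shift passes 0.0417 or a number of a turn 7.16, either way. A call with a gripper value outside its range is refused whole. The fingers move at their own pace and stop on an object; FORCE is the grip in N (left out, the last holds). Time passes only in rows, so rows that do not move let the fingers close. It gives the time, the measured TCP pose, the force and the opening at its end, in the units of the state.
- robot.sense(): the state, without advancing time (a new reading comes with each control period).
- viewer.get_image(name): name is "scene" or "top" or "wrist"; returns the picture (420x560x3 uint8, red, green, blue); there is no depth.
- viewer.camera_params(name): a dict with "intrinsics" (3x3 intrinsics, pixels), "R" (3x3) and "t" (3): a world point X has camera coordinates R X + t. Camera axes: x right, y down, z forward; pixel columns grow to the right and rows downward; lengths in mm; the calibration is good to about 2 mm. The wrist camera is an equidistant fisheye: a pixel r from the principal point sees the ray r / f radians off the axis. A picture is of the moment at which its call begins: read the wrist's pose just before it. camera_params takes no time and is no camera call; for the wrist camera it gives the pose at the moment of the call.
- robot.close_job(): hands the job in, once; it reports no verdict.
Trained networks look in the newest picture that a camera, given by its name, has taken for a name from the list of things; names that differ only in an ending like _2 or _b are one class to them, and where a whole thing is asked for, a point or a joint stands for the part that bears it (a point fixed in the world has none). Each returns a list of dicts, best first, with "score" (0 to 1); they miss things now and then, are a little off and sometimes report something else, mostly with a low value. They report only what shows in the picture. A call takes as long as a camera call. They do not tell look-alikes from the thing itself.
- models.search_frame(camera, target): "box" ([centre column, centre row, width, height] in pixels, round what is visible of it).
- models.spot_point(camera, target): "location" ([column, row] in pixels: a listed point, or the origin of a listed thing).
The state is a dict: "t": time; "joints": joint angles; "qvel": joint speeds; "tau": joint torques, N m; "position": TCP position; "ee_rot": TCP orientation; "ft_force": force on the tool from outside, world axes, zero at the start; "torque": the same for the moment, N m; "grip_width": opening from 0.0 (shut) to 1.0 (fully open).
Only numpy, scipy, OpenCV 4.12 (cv2) and the standard library are available. Lean on these libraries where they do the work, as an engineer would, in place of code of your own. Each camera call takes 0.05 s, during which the arm holds its last target.

## Working session

There is one attempt and no reset: what is moved stays moved. The work goes in short steps, Python scripts to look and compute and a shell command to move; the robot and the scene stay as the last step left them, time stands still between calls to the robot, and variables do not carry over. Pictures are saved under pics/ and viewed, and the job is handed in when it is done.

```bash
ls; mkdir -p pics; python3 - <<'E'
from workcell import robot, viewer, models
import cv2
print(robot.sense())
for n in ["scene","top","wrist"]:
    im=viewer.get_image(n); cv2.imwrite(f"pics/{n}0.png",im[:,:,::-1])
    print(n,viewer.camera_params(n))
E
```

```text
pics
{'t': 0.0, 'joints': array([ 1.16541476e+00,  3.00461287e-01,  1.52154169e+00,  2.43072433e-05,
        1.32071965e+00, -6.66205398e-02]), 'qvel': array([ 2.08590906e-04,  3.79623726e-04, -1.78971445e-03, -2.89791560e-04,
       -5.94037757e-04, -8.51476633e-05]), 'tau': array([-3.48988069e-03, -5.31794751e+01, -3.52736771e+01,  7.06623774e-02,
        2.43997585e-02, -8.42062036e-05]), 'position': array([182.67516791, 518.48972597, 187.30839202]), 'ee_rot': array([ 2.84981194e-04,  8.16187493e-01,  5.77786861e-01, -4.87993448e-04]), 'ft_force': array([0.04937262, 0.78857079, 0.11894086]), 'torque': array([ 0.05454642, -0.02193024, -0.00243338]), 'grip_width': 1.0049418200443274}
scene {'intrinsics': array([[446.34859699,   0.        , 284.96411002],
       [  0.        , 446.34859699, 208.49847058],
       [  0.        ,   0.        ,   1.        ]]), 'R': array([[ 0.88112819, -0.47275072, -0.01094856],
       [-0.36717647, -0.66939867, -0.64582262],
       [ 0.29798416,  0.57307257, -0.76340898]]), 't': array([-587.75265749,  253.03543368, 1136.12385302])}
top {'intrinsics': array([[391.41674705,   0.        , 276.55706094],
       [  0.        , 391.41674705, 206.02870226],
       [  0.        ,   0.        ,   1.        ]]), 'R': array([[-0.01216465, -0.99988197,  0.00938446],
       [-0.99630501,  0.01132208, -0.08513599],
       [ 0.08501969, -0.01038544, -0.99632515]]), 't': array([ -96.12439011,  647.54011866, 1357.31006692])}
wrist {'intrinsics': array([[325.1922621 ,   0.        , 281.17261991],
       [  0.        , 325.1922621 , 210.339331  ],
       [  0.        ,   0.        ,   1.        ]]), 'R': array([[ 0.33182248,  0.94334082, -0.00139404],
       [ 0.9135832 , -0.32098621,  0.24966697],
       [ 0.23507358, -0.08411868, -0.96833076]]), 't': array([-551.11855542,  -26.37483034,  389.55358717])}
```

View pics/scene0.png

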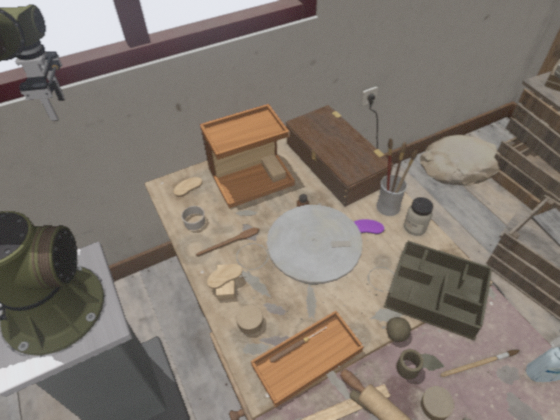

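View pics/top0.png

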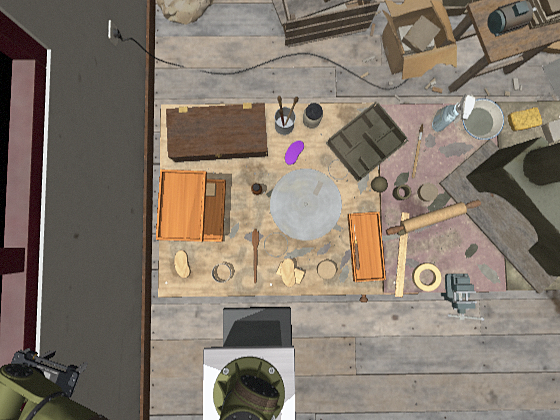

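View pics/wrist0.png

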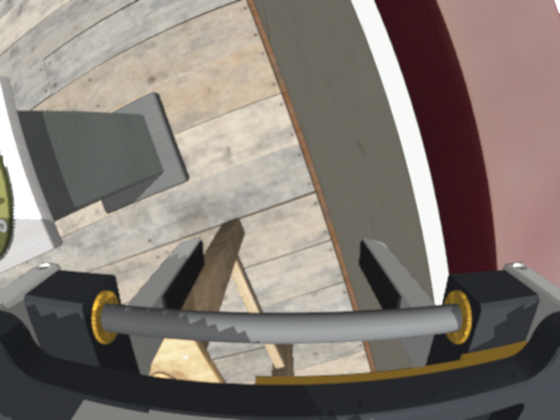

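```bash
cat > h.py <<'E'
import numpy as np, cv2
from workcell import robot, viewer, models
from scipy.spatial.transform import Rotation as Rn
def R_of(q): return Rn.from_quat([q[1],q[2],q[3],q[0]]).as_matrix()
def ray(cam,px,P=None):
    P=P or viewer.camera_params(cam); K=P["intrinsics"];R=P["R"];t=P["t"]
    u=(np.array(px,float)-[K[0,2],K[1,2]])/K[0,0]
    if cam=="wrist":
        r=np.hypot(*u); d=np.r_[u/r*np.sin(r),np.cos(r)] if r>1e-9 else np.array([0,0,1.])
    else: d=np.r_[u,1]
    return -R.T@t, R.T@d
def at_z(cam,px,z,P=None):
    c,d=ray(cam,px,P); return (c+d*(z-c[2])/d[2])
def proj(cam,X,P=None):
    P=P or viewer.camera_params(cam); K=P["intrinsics"]; c=P["R"]@np.array(X,float)+P["t"]
    if cam=="wrist":
        h=np.hypot(c[0],c[1]); th=np.arctan2(h,c[2]); u=c[:2]/h*th
    else: u=c[:2]/c[2]
    return u*K[0,0]+[K[0,2],K[1,2]]
def look(cam,name):
    P=viewer.camera_params(cam); im=viewer.get_image(cam); cv2.imwrite(f"pics/{name}.png",im[:,:,::-1]); return im,P
def st():
    s=robot.sense(); R=R_of(s["ee_rot"]); 
    print("t",round(s["t"],2),"pos",s["position"].round(1),"x",R[:,0].round(3),"z",R[:,2].round(3),"w",round(s["grip_width"],3),"F",s["ft_force"].round(1),"J",s["joints"].round(2)); return s,R
E
python3 - <<'E'
from h import *
Z={"rib_1_centre":30,"rib_2_centre":4,"spatula_centre":5,"cutter_centre":17,"bottle_centre":38,"block_centre":15,"mould_centre":17,"bay_floor":8,"deck_floor":174,"tray_floor":6,"organiser":0,"long_tray":0}
for n in Z:
  for c in ["top","scene"]:
    r=models.spot_point(c,n)
    print(n,c,[(np.round(a["location"],1).tolist(),round(a["score"],2),at_z(c,a["location"],Z[n]).round(0)[:2].tolist()) for a in r[:4]])
print(robot.sense()["t"])
E
```

```text
rib_1_centre top [([295.7, 152.8], 0.64, [837.0, -175.0]), ([287.2, 268.5], 0.61, [427.0, -138.0])]
rib_1_centre scene [([227.8, 274.5], 0.93, [424.0, -140.0]), ([366.8, 226.1], 0.55, [832.0, -181.0])]
rib_2_centre top [([181.1, 263.7], 0.81, [447.0, 237.0])]
rib_2_centre scene [([186.4, 187.4], 0.8, [441.0, 231.0])]
spatula_centre top [([255.0, 254.0], 0.78, [478.0, -25.0])]
spatula_centre scene [([229.5, 242.3], 0.73, [474.0, -29.0])]
cutter_centre top [([223.9, 271.8], 0.38, [418.0, 84.0])]
cutter_centre scene [([190.3, 217.8], 0.64, [407.0, 98.0]), ([230.1, 240.8], 0.39, [475.0, -34.0])]
bottle_centre top [([253.4, 185.8], 0.43, [718.0, -23.0])]
bottle_centre scene [([303.3, 203.6], 0.48, [713.0, -28.0]), ([257.1, 185.3], 0.36, [627.0, 103.0])]
block_centre top [([289.6, 275.6], 0.53, [401.0, -147.0])]
block_centre scene [([225.5, 281.3], 0.83, [413.0, -146.0])]
mould_centre top []
mould_centre scene [([248.2, 315.4], 0.94, [423.0, -263.0])]
bay_floor top [([206.5, 212.0], 0.72, [629.0, 147.0])]
bay_floor scene [([255.0, 183.2], 0.63, [636.0, 140.0])]
deck_floor top [([180.2, 201.9], 0.92, [650.0, 202.0])]
deck_floor scene [([243.3, 130.8], 0.76, [638.0, 200.0]), ([230.1, 243.6], 0.32, [440.0, -154.0])]
tray_floor top [([366.3, 243.7], 0.88, [509.0, -423.0]), ([361.9, 246.1], 0.63, [501.0, -407.0])]
tray_floor scene [([304.7, 354.8], 0.61, [498.0, -412.0])]
organiser top [([208.3, 208.4], 0.72, [643.0, 142.0])]
organiser scene [([257.6, 182.7], 0.8, [647.0, 145.0])]
long_tray top [([364.4, 245.1], 0.64, [504.0, -418.0])]
long_tray scene [([306.9, 356.8], 0.87, [502.0, -417.0]), ([231.5, 243.8], 0.43, [478.0, -33.0])]
1.35
```

```bash
python3 - <<'E'
import cv2
a=cv2.imread("pics/top0.png"); b=cv2.imread("pics/scene0.png")
cv2.imwrite("pics/topc.png",cv2.resize(a[160:300,150:400],None,fx=3.2,fy=3.2,interpolation=cv2.INTER_CUBIC))
cv2.imwrite("pics/scc.png",cv2.resize(b[100:400,150:400],None,fx=2,fy=2,interpolation=cv2.INTER_CUBIC))
E
```

```text
(no output)
```

View pics/topc.png

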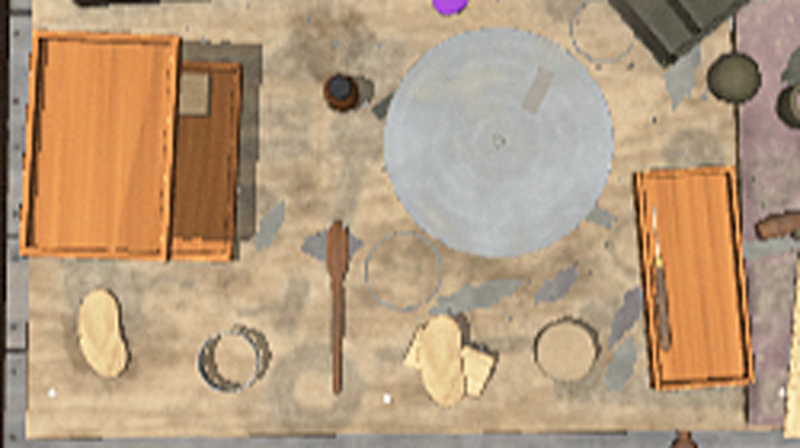

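View pics/scc.png

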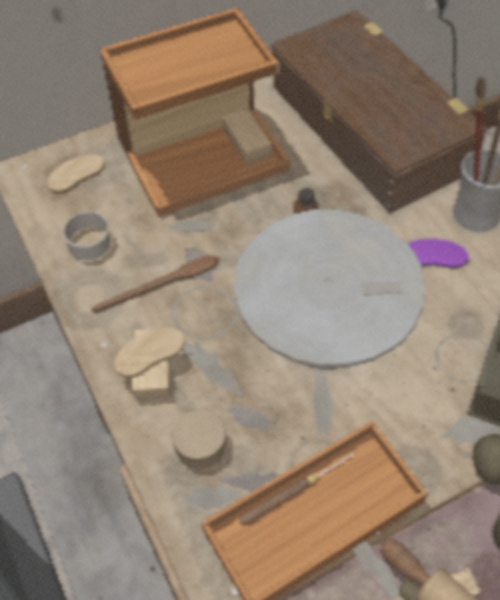

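```bash
python3 - <<'E'
from h import *
s,R=st(); P=viewer.camera_params("wrist")
c=-P["R"].T@P["t"]; p=s["position"]
print("cam in tool",(R.T@(c-p)).round(1),"\ncam axes in tool\n",(R.T@P["R"].T).round(3))
for dz in [0,78,150,250,350]: print(dz,proj("scene",p+[0,0,dz]).round(0))
b=cv2.imread("pics/scene0.png")
cv2.imwrite("pics/arm.png",cv2.resize(b[0:150,0:150],None,fx=4,fy=4,interpolation=cv2.INTER_CUBIC))
# refine shapes in top
a=cv2.imread("pics/top0.png")
cv2.imwrite("pics/org.png",cv2.resize(a[160:250,150:235],None,fx=6,fy=6,interpolation=cv2.INTER_CUBIC))
E
```

```text
t 1.35 pos [182.8 518.7 187.8] x [ 0.332  0.943 -0.   ] z [-0. -0. -1.] w 0.998 F [ 0.1  0.1 -0. ] J [ 1.17  0.3   1.52 -0.    1.32 -0.07]
cam in tool [   1.7  -72.  -195.6] 
cam axes in tool
 [[ 1.     0.001 -0.   ]
 [-0.001  0.968  0.25 ]
 [ 0.001 -0.25   0.968]]
0 [ 61. 115.]
78 [51. 93.]
150 [40. 71.]
250 [23. 37.]
350 [ 4. -2.]
```

View pics/arm.png

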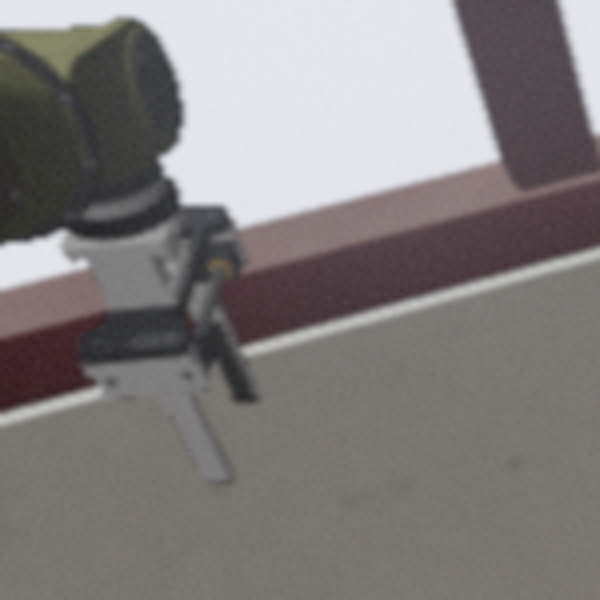

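View pics/org.png

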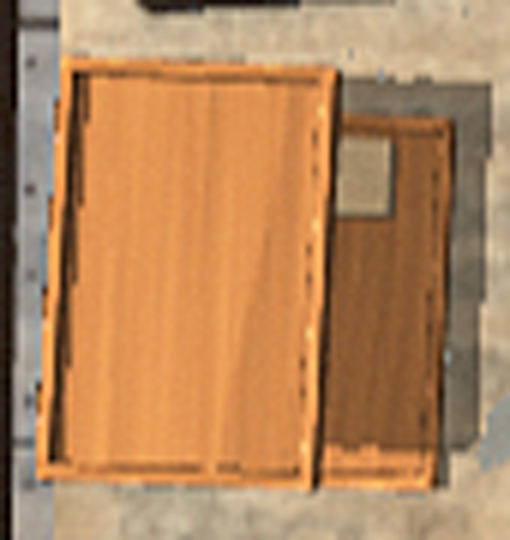

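```bash
cat > org.py <<'E'
from h import *
from scipy.optimize import least_squares
# organiser model points (x,y,z) & pixels (top)
m=[(-26.5,-111,188),(-26.5,111,188),(117.5,111,188),(117.5,-111,188),(-68,-111,22),(-68,111,22)]
px=[(206.3,171.3),(202.5,241.3),(156.3,240),(160.8,170),(225.3,179.7),(222,241.3)]
P=viewer.camera_params("top")
def T(p,m,):
    c,s=np.cos(p[2]),np.sin(p[2]); m=np.atleast_2d(np.array(m,float)); return np.c_[p[0]+c*m[:,0]-s*m[:,1],p[1]+s*m[:,0]+c*m[:,1],m[:,2]]
if __name__=="__main__":
    f=lambda p:np.ravel([proj("top",X,P)-q for X,q in zip(T(p,m),px)])
    r=least_squares(f,[640,145,1.57]); print(r.x, np.degrees(r.x[2]), r.fun.round(1))
    print("deck floor",T(r.x,(45.5,0,174))," bay",T(r.x,(0,0,8)))
    # scene check
    b=cv2.imread("pics/scene0.png")
    for X in T(r.x,m): 
        u=proj("scene",X); cv2.circle(b,tuple(int(round(v)) for v in u),1,(0,255,0),-1)
    # tray: fit from top corner px
    cv2.imwrite("pics/sc_org.png",cv2.resize(b[90:220,180:310],None,fx=4.5,fy=4.5,interpolation=cv2.INTER_CUBIC))
    a=cv2.imread("pics/top0.png")
    cv2.imwrite("pics/tray.png",cv2.resize(a[200:300,340:395],None,fx=6,fy=6,interpolation=cv2.INTER_CUBIC))
    cv2.imwrite("pics/sp.png",cv2.resize(a[220:300,230:345],None,fx=6,fy=6,interpolation=cv2.INTER_CUBIC))
    cv2.imwrite("pics/rib2.png",cv2.resize(a[235:295,160:250],None,fx=6,fy=6,interpolation=cv2.INTER_CUBIC))
E
python3 org.py
```

```text
[636.31374555 150.02342085   1.52347843] 87.28888415860558 [-0.2 -0.3  0.   0.5 -0.3  0.1 -0.5 -0.7  0.3 -0.2  0.7  0.6]
deck floor [[638.46590658 195.47249348 174.        ]]  bay [[636.31374555 150.02342085   8.        ]]
```

View pics/sc_org.png

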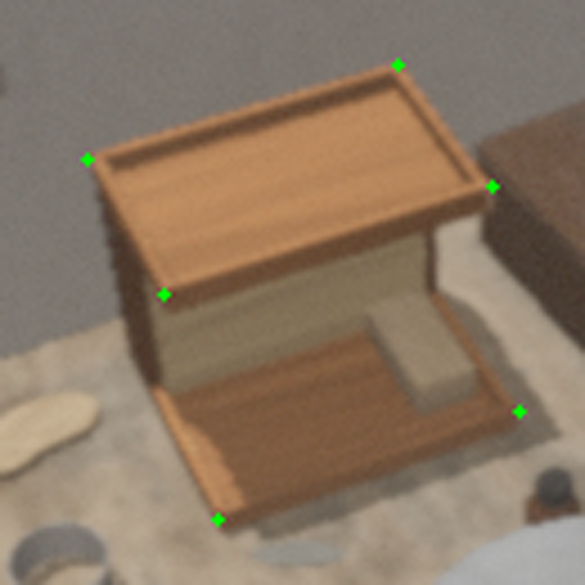

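View pics/tray.png

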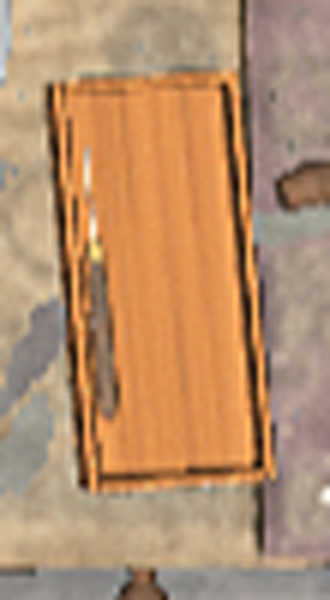

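View pics/sp.png

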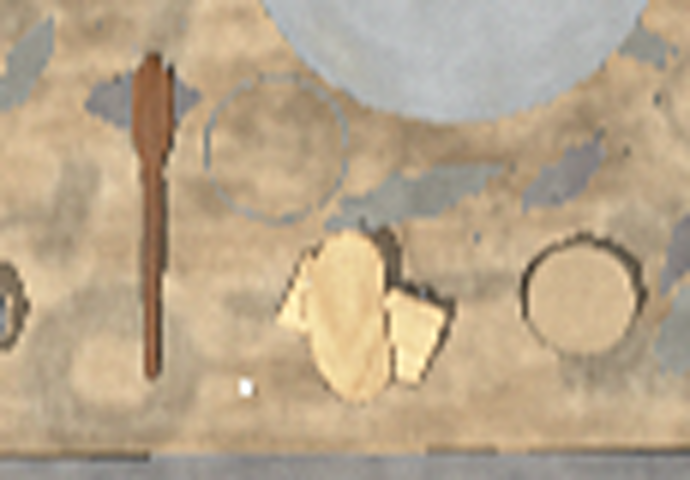

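View pics/rib2.png

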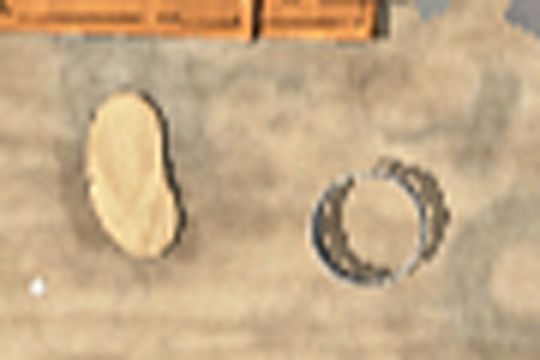

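```bash
python3 -m inch '[[[0,0,-0.04],0,0],[[0,0,-0.04],0,0],[[-0.018,0.034,-0.01],0,0],[[-0.018,0.034,0],0,0],[[-0.018,0.034,0],0,0],[[-0.018,0.034,0],0,0],[[-0.018,0.034,0],0,0],[[-0.018,0.034,0],0,0],[[-0.018,0.034,0.015],0,0],[[-0.018,0.034,0.015],0,0],[[-0.018,0.034,0.015],0,0],[[-0.018,0.034,0.015],0,0]]'; python3 - <<'E'
from h import *
s,R=st(); im,P=look("wrist","w1"); st()
for X in [(445,235,4),(505,235,4),(445,295,4)]: print(proj("wrist",X,P).round(0))
for r in models.spot_point("wrist","rib_2_centre"): print(r, at_z("wrist",r["location"],8,P).round(1))
E
```

```text
t: 2.35
position: [444.6, 234.3, 217.4]
ee_rot: [0.0, 0.816, 0.578, 0.0]
ft_force: [0.2, 1.3, 0.3]
grip_width: 1.001
t 2.35 pos [444.6 234.3 217.4] x [0.332 0.943 0.   ] z [ 0.001  0.    -1.   ] w 1.001 F [0.2 1.3 0.3] J [ 0.41  0.17  1.61  0.    1.36 -0.82]
t 2.4 pos [447.1 229.9 214.2] x [ 0.335  0.942 -0.003] z [-0.002 -0.003 -1.   ] w 1.001 F [ 1.4 -3.  -3.4] J [ 0.4   0.18  1.61 -0.    1.36 -0.83]
[281. 185.]
[296. 227.]
[325. 170.]
```

View pics/w1.png

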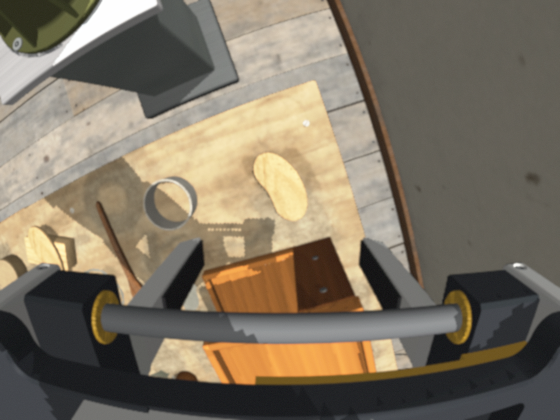

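```bash
cat >> h.py <<'E'
def seg(cam,im,P,box,z,out=None):
    m=np.zeros(im.shape[:2],np.uint8); bg=np.zeros((1,65));fg=np.zeros((1,65))
    x,y,w,h=[int(v) for v in box]
    cv2.grabCut(np.ascontiguousarray(im[:,:,::-1]),m,(x,y,w,h),bg,fg,6,cv2.GC_INIT_WITH_RECT)
    k=((m==1)|(m==3)).astype(np.uint8)
    k=cv2.morphologyEx(k,cv2.MORPH_OPEN,np.ones((3,3)))
    cs,_=cv2.findContours(k,cv2.RETR_EXTERNAL,cv2.CHAIN_APPROX_NONE); c=max(cs,key=cv2.contourArea)
    W=np.array([at_z(cam,p[0],z,P)[:2] for p in c],np.float32)
    r=cv2.minAreaRect(W); b=cv2.boxPoints(r)
    e=[b[1]-b[0],b[2]-b[1]]; L=max(e,key=np.linalg.norm)
    print("rect c",np.round(r[0],1),"size",np.round(sorted(r[1]),1),"long az",round(float(np.degrees(np.arctan2(L[1],L[0])))%180,1))
    if out:
        v=im[:,:,::-1].copy(); cv2.drawContours(v,[c],-1,(0,255,0),1)
        v=v[max(0,y-25):y+h+25,max(0,x-25):x+w+25]; cv2.imwrite(f"pics/{out}.png",cv2.resize(v,None,fx=4,fy=4,interpolation=cv2.INTER_CUBIC))
    return W,r
E
python3 - <<'E'
from h import *
im,P=look("wrist","w2"); st()
seg("wrist",im,P,(246,143,68,84),8,"w2s")
im=cv2.imread("pics/top0.png")[:,:,::-1]; seg("top",im,viewer.camera_params("top"),(171,247,22,34),8,"t2s")
E
```

```text
t 2.5 pos [444.4 234.1 216.7] x [ 0.336  0.942 -0.002] z [-0.002 -0.001 -1.   ] w 0.998 F [-0.2  0.5  0.4] J [ 0.41  0.17  1.61 -0.    1.36 -0.82]
rect c [445.4 237.7] size [47.9 96.1] long az 12.0
rect c [446.2 234.9] size [45.9 91.7] long az 0.6
```

View pics/w2s.png

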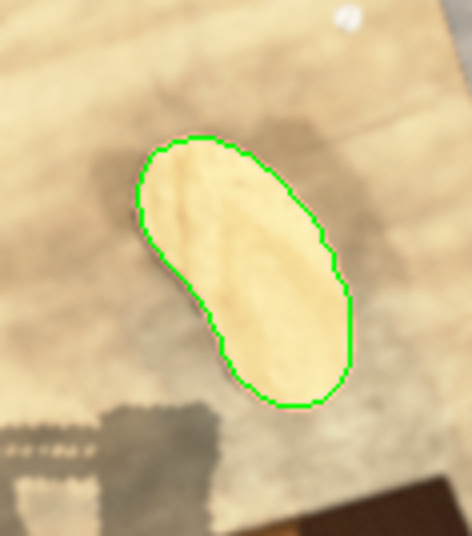

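```bash
python3 -m inch '[[[0.004,0,0.035],-6.32,0],[[0,0,0.035],-6.32,0],[[0,0,0.035],-6.32,0],[[0,0,0.035],-6.32,0],[[0,0,0.030],-6.32,0],[[0,0,0.015],0,0],[[0,0,0.008],0,0],[[0,0,0],0,255],[[0,0,0],0,255],[[0,0,0],0,255],[[0,0,0],0,255],[[0,0,0],0,255]]' 20; python3 - <<'E'
from h import *
st(); look("wrist","w3"); st()
E
```

```text
t: 3.5
position: [445.4, 240.0, 25.9]
ee_rot: [0.0, 0.628, 0.778, 0.001]
ft_force: [-1.3, 0.3, 0.5]
grip_width: 0.682
t 3.5 pos [445.4 240.   25.9] x [-0.211  0.977  0.   ] z [ 0.002  0.001 -1.   ] w 0.682 F [-1.3  0.3  0.5] J [ 0.42  0.4   1.8   0.    0.94 -1.36]
t 3.55 pos [445.3 239.9  25.6] x [-0.211  0.977  0.   ] z [ 0.001  0.001 -1.   ] w 0.64 F [ 0.1 -0.4  0.3] J [ 0.42  0.4   1.8  -0.    0.94 -1.36]
```

View pics/w3.png

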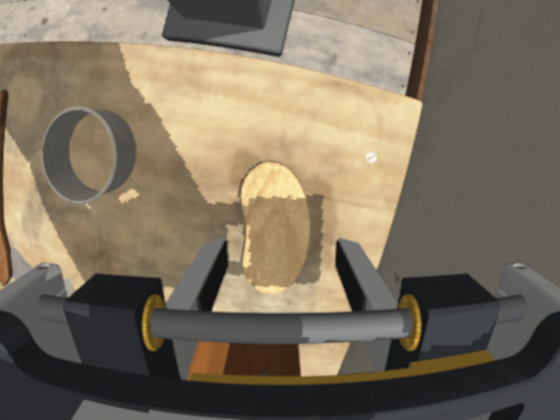

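```bash
python3 -m inch '[[[0,0,0.002],0,255],[[0,0,0],0,255],[[0,0,0],0,255],[[0,0,0],0,255],[[0,0,0],0,255],[[0,0,0],0,255],[[0,0,0],0,255]]' 20; python3 - <<'E'
from h import *
st()
E
```

```text
t: 4.13
position: [445.0, 239.7, 22.8]
ee_rot: [-0.0, 0.628, 0.778, -0.0]
ft_force: [-1.0, -0.4, 0.8]
grip_width: 0.141
t 4.13 pos [445.  239.7  22.8] x [-0.211  0.977  0.   ] z [-0. -0. -1.] w 0.141 F [-1.  -0.4  0.8] J [ 0.42  0.41  1.8   0.    0.93 -1.36]
```

```bash
python3 - <<'E'
from h import *
look("wrist","w4"); look("scene","s4"); st()
E
```

```text
t 4.23 pos [445.  239.7  22.8] x [-0.211  0.977  0.   ] z [-0.  0. -1.] w 0.055 F [ 0.6  0.  -0. ] J [ 0.42  0.41  1.8   0.    0.93 -1.36]
```

View pics/w4.png

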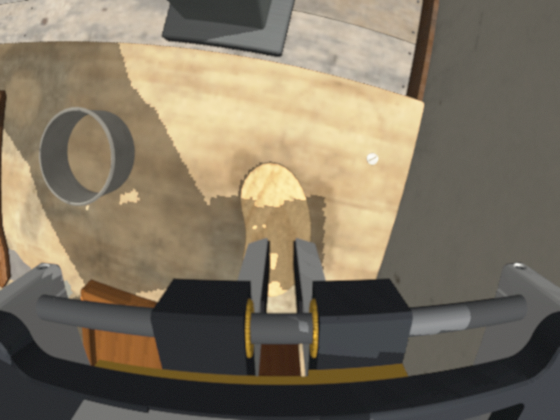

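```bash
python3 - <<'E'
from h import *
P=viewer.camera_params("wrist"); s,R=st(); p=s["position"]
for z in [0,3,10,22,30]:
  print(z,[proj("wrist",p+R@[dx,0,z],P).round(0).tolist() for dx in (0,)], [proj("wrist",p+R@[0,dy,z],P).round(0).tolist() for dy in (-8,8)])
im=cv2.imread("pics/w4.png"); cv2.imwrite("pics/w4c.png",cv2.resize(im[140:320,190:370],None,fx=4,fy=4,interpolation=cv2.INTER_CUBIC))
im=im[:,:,::-1]
E
```

```text
t 4.23 pos [445.  239.7  22.8] x [-0.211  0.977  0.   ] z [-0.  0. -1.] w 0.055 F [ 0.6  0.  -0. ] J [ 0.42  0.41  1.8   0.    0.93 -1.36]
0 [[279.0, 242.0]] [[279.0, 230.0], [279.0, 253.0]]
3 [[279.0, 240.0]] [[279.0, 229.0], [279.0, 252.0]]
10 [[279.0, 237.0]] [[279.0, 225.0], [279.0, 248.0]]
22 [[279.0, 231.0]] [[279.0, 220.0], [279.0, 242.0]]
30 [[280.0, 228.0]] [[279.0, 217.0], [280.0, 238.0]]
```

View pics/w4c.png

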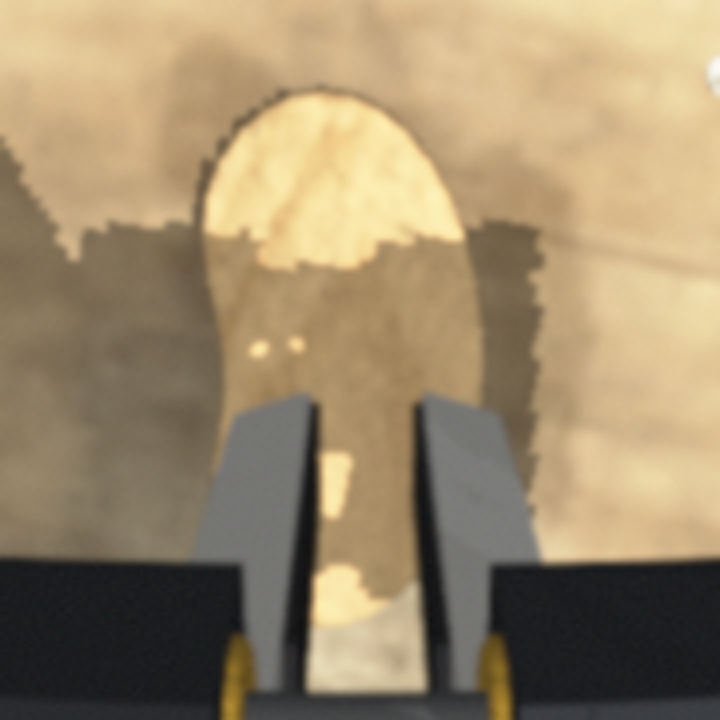

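View pics/s4.png

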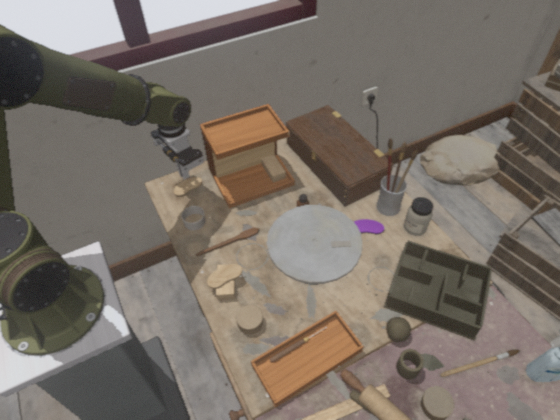

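```bash
python3 - <<'E'
from h import *
P=viewer.camera_params("scene"); s=robot.sense(); p=s["position"];R=R_of(s["ee_rot"])
im=cv2.imread("pics/s4.png")
f=10;x0,y0=150,120
v=cv2.resize(im[y0:y0+80,x0:x0+70],None,fx=f,fy=f,interpolation=cv2.INTER_CUBIC)
v=cv2.resize(im[y0:y0+80,x0:x0+70],None,fx=7.5,fy=7.5,interpolation=cv2.INTER_CUBIC);f=7.5
for z,c in [(0,(0,255,0)),(22,(0,0,255)),(-75,(255,0,0))]:
    u=(proj("scene",p+R@[0,0,z],P)-[x0,y0]+.5)*f; cv2.circle(v,(int(u[0]),int(u[1])),3,c,-1)
cv2.imwrite("pics/s4c.png",v)
E
```

```text
(no output)
```

View pics/s4c.png

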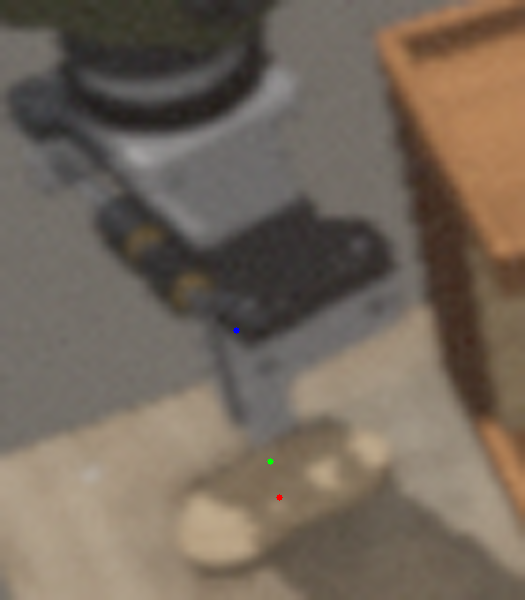

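```bash
python3 -m inch '[[[0,0,0],0,40],[[0,0,0],0,40],[[0,0,0],0,40],[[0,0,0],0,40],[[0,0,0],0,40],[[0,0,0],0,40],[[0,0,0],0,40],[[0,0,0.005],0,40],[[0,0,0.005],0,40],[[0,0,0],0,40]]'; python3 - <<'E'
from h import *
st(); look("wrist","w5"); look("scene","s5"); s,R=st(); p=s["position"]
P=viewer.camera_params("scene")
im=cv2.imread("pics/s5.png");x0,y0=150,120
v=cv2.resize(im[y0:y0+80,x0:x0+70],None,fx=7.5,fy=7.5,interpolation=cv2.INTER_CUBIC);f=7.5
for dx in (-40,40):
 for z,c in [(0,(0,255,0)),(22,(0,0,255)),(-75,(255,0,0))]:
    u=(proj("scene",p+R@[dx,0,z],P)-[x0,y0]+.5)*f; cv2.circle(v,(int(u[0]),int(u[1])),3,c,-1)
cv2.imwrite("pics/s5c.png",v)
im=cv2.imread("pics/w5.png"); P=viewer.camera_params("wrist")
v=cv2.resize(im[140:320,170:390],None,fx=3.5,fy=3.5,interpolation=cv2.INTER_CUBIC);f=3.5
for dx in (-40,40):
 for z,c in [(0,(0,255,0)),(22,(0,0,255)),(-20,(255,0,0))]:
    u=(proj("wrist",p+R@[dx,-8,z],P)-[170,140]+.5)*f; cv2.circle(v,(int(u[0]),int(u[1])),3,c,-1)
cv2.imwrite("pics/w5c.png",v)
E
```

```text
t: 5.07
position: [444.4, 239.5, 11.6]
ee_rot: [-0.0, 0.628, 0.778, -0.001]
ft_force: [-0.8, -1.2, -0.4]
grip_width: 0.734
t 5.07 pos [444.4 239.5  11.6] x [-0.211  0.977 -0.   ] z [-0.002 -0.001 -1.   ] w 0.734 F [-0.8 -1.2 -0.4] J [ 0.42  0.43  1.8   0.    0.91 -1.36]
t 5.17 pos [444.8 239.6  12.5] x [-0.211  0.977 -0.   ] z [-0.001 -0.    -1.   ] w 0.816 F [ 0.3  0.2 -0.1] J [ 0.42  0.43  1.8  -0.    0.91 -1.36]
```

View pics/s5c.png

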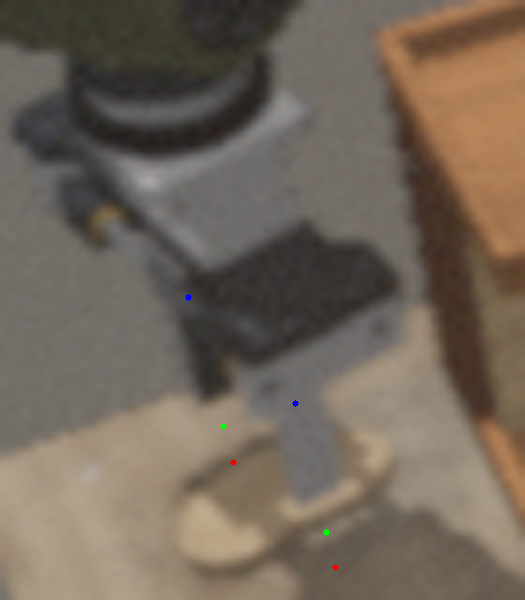

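View pics/w5c.png

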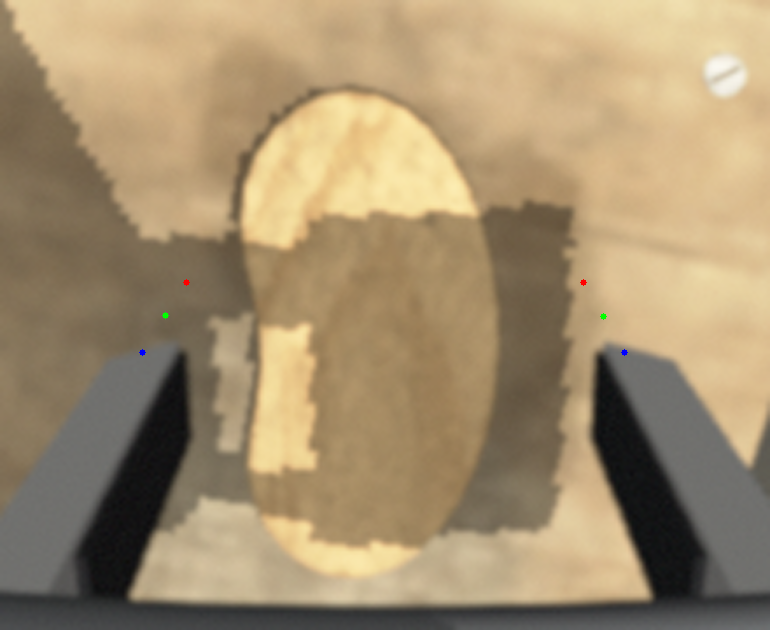

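```bash
python3 -m inch '[[[0,0,0.006],0,40],[[0,0,0.006],0,40],[[0,0,0.004],0,40],[[0,0,0],0,40]]'; python3 - <<'E'
from h import *
look("wrist","w6"); look("scene","s6"); s,R=st(); p=s["position"]
P=viewer.camera_params("scene")
im=cv2.imread("pics/s6.png");x0,y0=150,120
v=cv2.resize(im[y0:y0+80,x0:x0+70],None,fx=7.5,fy=7.5,interpolation=cv2.INTER_CUBIC);f=7.5
cv2.imwrite("pics/s6c.png",v)
im=cv2.imread("pics/w6.png"); P=viewer.camera_params("wrist")
v=cv2.resize(im[140:320,170:390],None,fx=3.5,fy=3.5,interpolation=cv2.INTER_CUBIC);f=3.5
cv2.imwrite("pics/w6c.png",v)
E
```

```text
t: 5.5
position: [444.4, 239.5, -4.3]
ee_rot: [-0.0, 0.628, 0.778, -0.001]
ft_force: [-0.9, -0.7, -0.3]
grip_width: 0.844
t 5.6 pos [444.9 239.7  -3.4] x [-0.211  0.977 -0.   ] z [-0. -0. -1.] w 0.84 F [-0.7 -0.1  1. ] J [ 0.42  0.45  1.81 -0.    0.88 -1.36]
```

View pics/s6c.png

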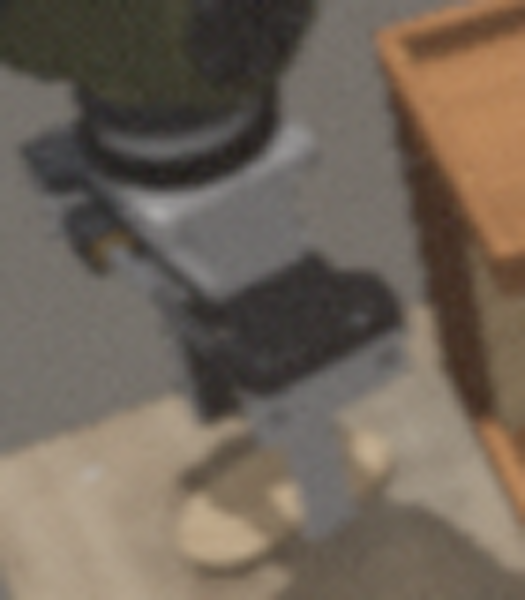

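View pics/w6c.png

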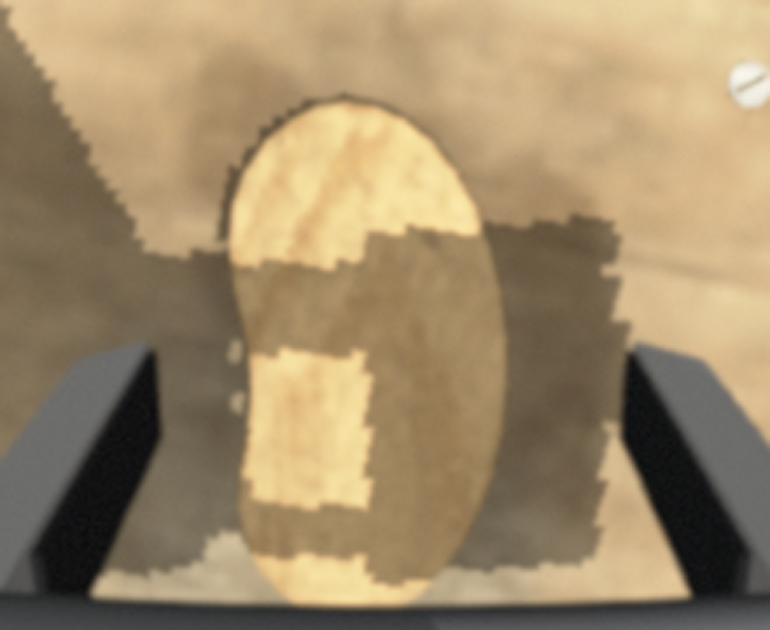

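```bash
python3 -m inch '[[[0,0,0.004],0,40],[[0,0,0.004],0,40],[[0,0,0],0,40]]'; python3 -m inch '[[[0,0,0.0025],0,40],[[0,0,0],0,40]]';  python3 -m inch '[[[0,0,0.0025],0,40],[[0,0,0],0,40]]'
```

```text
t: 5.85
position: [444.6, 239.6, -11.9]
ee_rot: [-0.0, 0.628, 0.778, -0.0]
ft_force: [-0.0, -0.8, 0.2]
grip_width: 0.845
t: 6.02
position: [444.8, 239.7, -14.0]
ee_rot: [-0.0, 0.628, 0.778, -0.0]
ft_force: [0.6, 0.3, 0.1]
grip_width: 0.848
t: 6.18
position: [444.9, 239.7, -16.5]
ee_rot: [-0.0, 0.628, 0.778, -0.0]
ft_force: [-0.1, -0.3, -0.8]
grip_width: 0.842
```

```bash
python3 -m inch '[[[0,0,0.002],0,40],[[0,0,0],0,40]]' | egrep 'pos|force';  python3 - <<'E'
from h import *
look("wrist","w7"); look("scene","s7"); s,R=st(); p=s["position"]
im=cv2.imread("pics/s7.png");x0,y0=150,120
v=cv2.resize(im[y0:y0+80,x0:x0+70],None,fx=7.5,fy=7.5,interpolation=cv2.INTER_CUBIC)
im=cv2.imread("pics/w7.png")
u=cv2.resize(im[140:320,170:390],None,fx=3.3,fy=3.3333,interpolation=cv2.INTER_CUBIC)
cv2.imwrite("pics/c7.png",cv2.resize(np.hstack([v,u]),None,fx=.63,fy=.63) if 0 else u); cv2.imwrite("pics/s7c.png",v)
E
```

```text
position: [445.1, 239.8, -17.4]
ft_force: [-2.2, -2.4, 12.3]
t 6.45 pos [445.1 239.8 -17.4] x [-0.211  0.977  0.   ] z [ 0.  0. -1.] w 0.844 F [-4.4 -2.1 13. ] J [ 0.42  0.48  1.81 -0.    0.85 -1.36]
```

View pics/s7c.png

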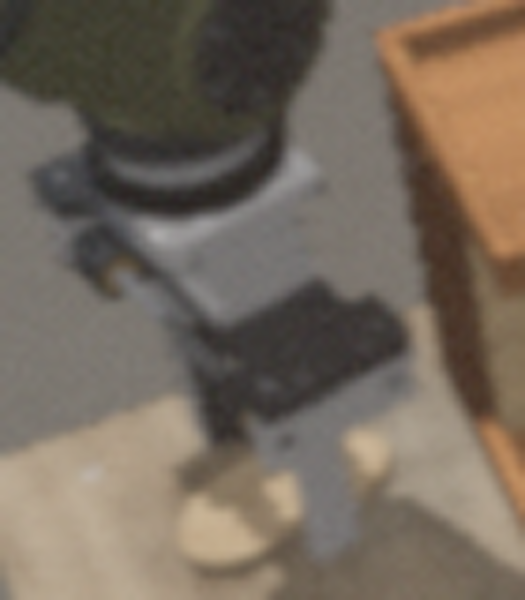

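View pics/c7.png

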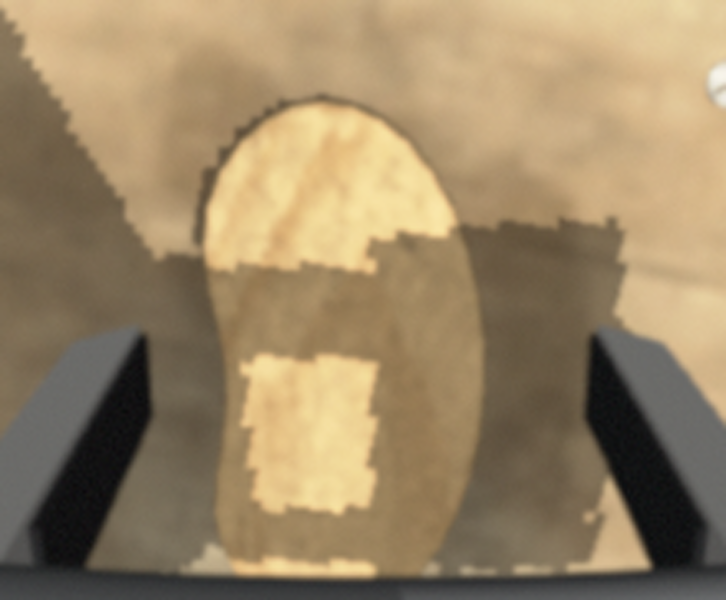

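```bash
python3 -m inch '[[[0,0,-0.002],0,255],[[0,0,0],0,255],[[0,0,0],0,255],[[0,0,0],0,255],[[0,0,0],0,255],[[0,0,0],0,255],[[0,0,0],0,255],[[0,0,0],0,255],[[0,0,0],0,255]]' 20
```

```text
t: 7.2
position: [444.9, 239.7, -16.2]
ee_rot: [-0.0, 0.628, 0.778, -0.0]
ft_force: [-0.3, 0.0, -0.2]
grip_width: 0.503
```

```bash
python3 -m inch '[[[0,0,-0.02],0,255],[[0,0,-0.037],6.99,255],[[0,0,-0.037],6.99,255],[[0,0,-0.037],6.99,255],[[0,0,-0.037],6.99,255],[[0,0,-0.037],6.99,255],[[0,0,-0.025],6.99,255],[[0,0,0],6.99,255],[[0,0,0],6.99,255],[[0,0,0],6.99,255],[[0,0,0],6.99,255],[[0,0,0],6.99,255]]' 20; python3 -m inch '[[[0,0,0],6.99,255],[[0,0,0],6.99,255],[[0,0,0],6.99,255],[[0,0,0],6.99,255],[[0.035,0.005,0],0,255],[[0.035,0.005,0],0,255],[[0.035,0.005,0],0,255],[[0.035,0.005,0],0,255],[[0.035,0.005,0],0,255],[[0.035,0.005,0],0,255],[[0.035,0.005,0],0,255],[[0,0,0],0,255]]'; python3 - <<'E'
from h import *
look("wrist","w8"); st()
E
```

```text
t: 8.2
position: [444.9, 239.7, 213.8]
ee_rot: [0.0, 0.976, 0.216, -0.0]
ft_force: [-0.5, -0.2, -0.1]
grip_width: 0.504
t: 9.2
position: [691.9, 191.1, 209.9]
ee_rot: [0.001, 1.0, -0.025, -0.002]
ft_force: [-0.1, 0.1, -1.0]
grip_width: 0.502
t 9.25 pos [689.8 192.1 210.5] x [ 0.999 -0.048 -0.003] z [-0.003 -0.001 -1.   ] w 0.502 F [-0.7  0.2 -0.4] J [ 0.22  0.69  0.9  -0.    1.55  0.27]
```

View pics/w8.png

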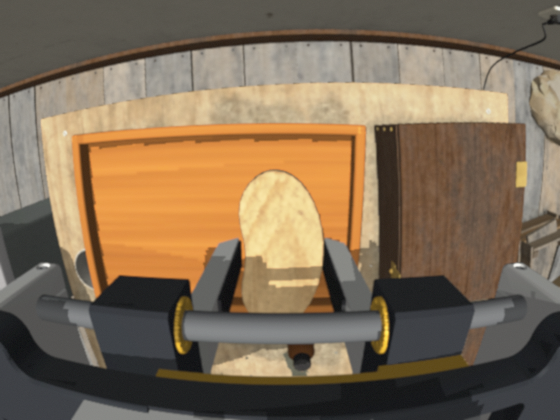

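```bash
python3 - <<'E'
from h import *
im,P=look("wrist","w9"); s,R=st()
for px in [(72,137),(363,127)]: print(at_z("wrist",px,188,P).round(1))
from org import T
for p in [(117.5,111,188),(117.5,-111,188),(-26.5,-111,188),(45.5+64,-103,174),(45.5+64,103,174)]:
    X=T([636.3,150.0,1.5235],p)[0]; print(p,X.round(1),proj("wrist",X,P).round(1))
im=cv2.imread("pics/w9.png"); cv2.imwrite("pics/w9c.png",cv2.resize(im[110:330,60:380],None,fx=2.4,fy=2.4,interpolation=cv2.INTER_CUBIC))
E
```

```text
t 9.3 pos [688.4 192.9 211.8] x [ 0.999 -0.047 -0.002] z [-0.003 -0.001 -1.   ] w 0.504 F [-0.3 -0.  -1.3] J [0.22 0.68 0.91 0.   1.55 0.27]
[532.6 275.5 188. ]
[749.3 265.  188. ]
(117.5, 111, 188) [531.  272.6 188. ] [ 70.8 141. ]
(117.5, -111, 188) [752.7 262.1 188. ] [368.  131.2]
(-26.5, -111, 188) [745.9 118.3 188. ] [354.6 317. ]
(109.5, -103, 174) [744.4 254.5 174. ] [352.  141.5]
(109.5, 103, 174) [538.6 264.2 174. ] [ 88.7 148.8]
```

View pics/w9c.png

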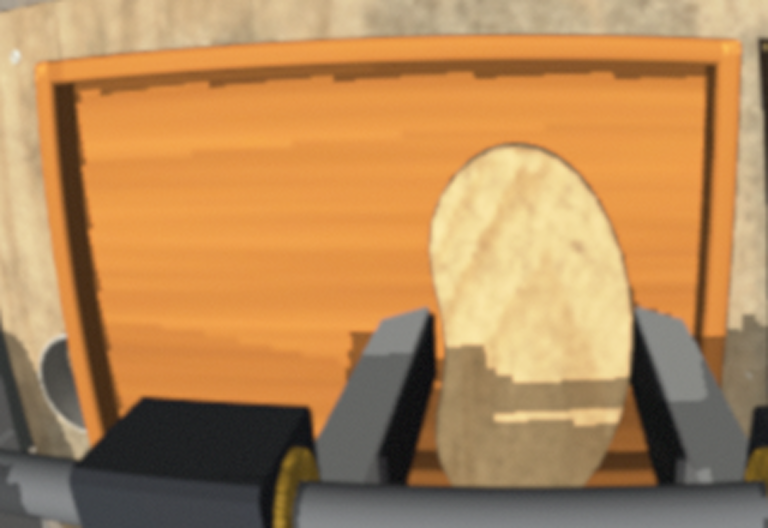

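```bash
python3 -m inch '[[[0,-0.005,0.015],0,255],[[0,0,0.02],0,255],[[0,0,0.01],0,255],[[0,0,0.005],0,255],[[0,0,0],0,255]]'; python3 -m inch '[[[0,0,0.002],0,255],[[0,0,0],0,255]]'
```

```text
t: 9.72
position: [687.6, 198.5, 163.5]
ee_rot: [0.0, 1.0, -0.023, -0.001]
ft_force: [0.2, 0.1, -0.2]
grip_width: 0.503
t: 9.88
position: [688.5, 198.5, 162.9]
ee_rot: [-0.0, 1.0, -0.023, 0.001]
ft_force: [0.8, 0.8, -1.0]
grip_width: 0.503
```

```bash
python3 -m inch '[[[0,0,0.003],0,255],[[0,0,0],0,255]]'; python3 -m inch '[[[0,0,0.001],0,255],[[0,0,0],0,80],[[0,0,0],0,80],[[0,0,0],0,80]]'
```

```text
t: 10.05
position: [688.3, 198.3, 158.9]
ee_rot: [-0.0, 1.0, -0.023, 0.0]
ft_force: [0.0, -1.2, 0.2]
grip_width: 0.503
t: 10.38
position: [688.4, 198.4, 158.0]
ee_rot: [-0.0, 1.0, -0.023, 0.0]
ft_force: [-0.8, -0.9, -0.7]
grip_width: 0.669
```

```bash
python3 -m inch '[[[0,0,-0.02],0,80],[[0,0,-0.03],0,80],[[0,0,-0.03],0,0],[[-0.001,0.0,0],0,0]]'; python3 - <<'E'
from h import *
im,P=look("wrist","w10"); st()
E
```

```text
t: 10.72
position: [688.7, 198.8, 245.1]
ee_rot: [-0.001, 1.0, -0.023, 0.005]
ft_force: [-0.3, -0.4, 1.3]
grip_width: 0.787
t 10.77 pos [688.2 198.7 241.8] x [ 0.999 -0.046  0.006] z [ 0.006  0.001 -1.   ] w 0.835 F [-0.   0.2 -0.7] J [ 0.23  0.67  0.86 -0.    1.61  0.28]
```

View pics/w10.png

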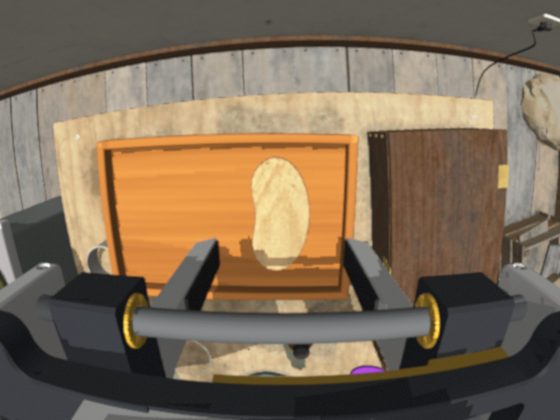

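```bash
python3 -m inch '[[[-0.0225,0.032,0],0,0],[[-0.0225,0.032,0],0,0],[[-0.0225,0.032,0],0,0],[[-0.0225,0.032,0],0,0],[[-0.0225,0.032,0],0,0],[[-0.0225,0.032,0],0,0],[[-0.0225,0.032,0],0,0],[[-0.0225,0.032,0.01],0,0],[[-0.0225,0.032,0.015],0,0],[[-0.0225,0.032,0.015],0,0],[[-0.0225,0.032,0.015],0,0],[[0,0,0],0,0]]'; python3 - <<'E'
from h import *
im,P=look("wrist","w11"); im,P=look("wrist","w12"); st()
for n in ["rib_1_centre","block_centre","mould_centre","cutter_centre"]:
  for r in models.search_frame("wrist",n)[:2]: print(n,np.round(r["box"]),r["score"])
E
```

```text
t: 11.77
position: [419.8, -144.2, 180.1]
ee_rot: [-0.0, 1.0, -0.025, -0.002]
ft_force: [-0.5, 1.4, -0.0]
grip_width: 1.0
t 11.87 pos [ 423.3 -141.9  182.5] x [ 0.999 -0.049 -0.001] z [-0.001  0.001 -1.   ] w 1.001 F [ 0.3 -0.2  0.4] J [-0.41  0.07  1.8   0.    1.27 -0.36]
rib_1_centre [276. 194.  88.  48.] 0.73
block_centre [274. 200.  70.  92.] 0.95
block_centre [333. 355. 159.  42.] 0.27
mould_centre [286. 290.  49.  45.] 0.9
cutter_centre [266.  12.  56.  23.] 0.67
```

View pics/w12.png

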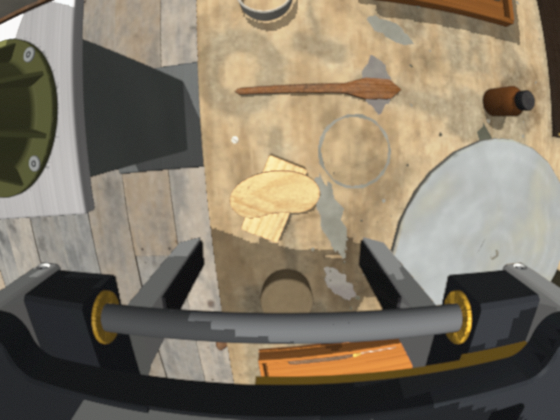

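```bash
python3 - <<'E'
from h import *
im=cv2.imread("pics/w12.png"); P=viewer.camera_params("wrist")
seg("wrist",im[:,:,::-1],P,(228,168,94,51),34,"w12s")
seg("wrist",im[:,:,::-1],P,(228,145,100,105),30,"w12b")
c=cv2.resize(im[140:330,210:360],None,fx=4,fy=4,interpolation=cv2.INTER_CUBIC); cv2.imwrite("pics/w12c.png",c[:600])
E
```

```text
rect c [ 417.6 -135.6] size [49.8 96.9] long az 5.9
rect c [ 414.7 -143.3] size [75.6 95.3] long az 44.7
```

View pics/w12s.png

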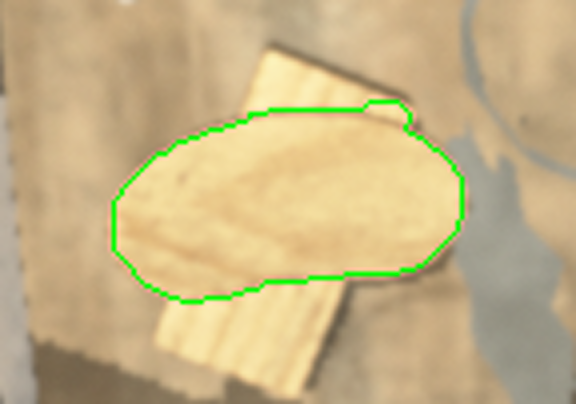

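View pics/w12c.png

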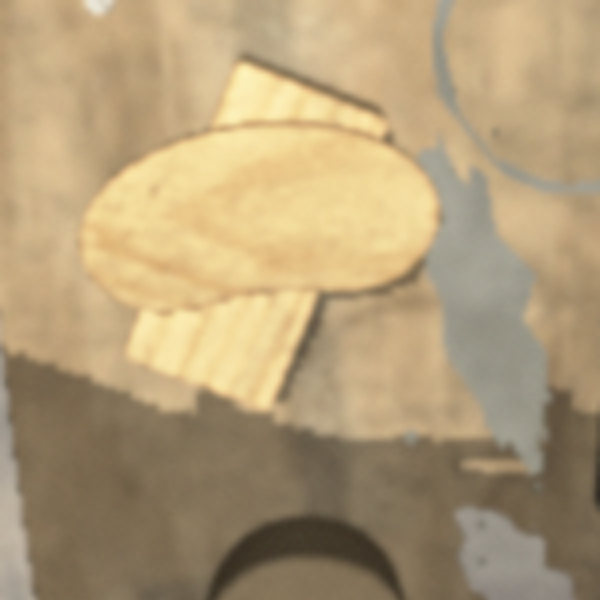

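```bash
python3 -m inch '[[[-0.0055,-0.0055,0.012],6.77,0],[[0,0,0.014],6.77,0],[[0,0,0.014],6.77,0],[[0,0,0.014],6.77,0],[[0,0,0.014],6.77,0],[[0,0,0.014],6.77,0],[[0,0,0.014],6.77,30],[[0,0,0.014],6.77,30],[[0,0,0.014],6.77,30],[[0,0,0.014],6.77,30],[[0,0,0.012],6.77,30],[[0,0,0.004],6.77,30]]'; python3 - <<'E'
from h import *
st(); im,P=look("wrist","w13");s,R=st(); print(np.degrees(np.arctan2(R[1,0],R[0,0])))
E
```

```text
t: 13.07
position: [418.8, -134.3, 27.6]
ee_rot: [0.0, 0.742, -0.67, -0.001]
ft_force: [-0.1, 0.4, 0.5]
grip_width: 0.884
t 13.07 pos [ 418.8 -134.3   27.6] x [ 0.102 -0.995 -0.001] z [-0.002  0.001 -1.   ] w 0.884 F [-0.1  0.4  0.5] J [-0.39  0.28  1.97  0.    0.89  1.07]
t 13.12 pos [ 418.7 -134.4   27.6] x [ 0.093 -0.996 -0.001] z [-0.002  0.001 -1.   ] w 0.884 F [ 0.2  0.2 -0.4] J [-0.39  0.28  1.97  0.    0.89  1.08]
-84.65831297360758
```

View pics/w13.png

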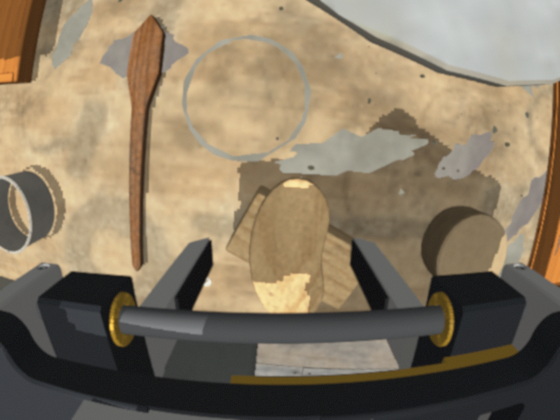

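```bash
python3 -m inch '[[[0,0,0.008],0,30],[[0,0,0.003],0,30],[[0,0,0],0,30]]'; python3 -m inch '[[[0,0,0.0015],0,30],[[0,0,0],0,30]]'
```

```text
t: 13.37
position: [418.8, -135.0, 17.6]
ee_rot: [0.0, 0.745, -0.667, -0.0]
ft_force: [0.4, -0.1, 0.3]
grip_width: 0.882
t: 13.53
position: [419.0, -135.4, 16.7]
ee_rot: [-0.0, 0.744, -0.668, 0.0]
ft_force: [0.2, -0.2, -0.1]
grip_width: 0.876
```

```bash
python3 -m inch '[[[0,0,0.0017],0,30],[[0,0,0],0,30]]'; python3 -m inch '[[[0,0,0],0,255],[[0,0,0],0,255],[[0,0,0],0,255],[[0,0,0],0,255],[[0,0,0],0,255],[[0,0,0],0,255],[[0,0,0],0,255],[[0,0,0],0,255],[[0,0,0],0,255]]' 20
```

```text
t: 13.7
position: [418.9, -135.5, 14.9]
ee_rot: [-0.0, 0.744, -0.668, 0.0]
ft_force: [-1.0, -0.6, -0.5]
grip_width: 0.882
t: 14.45
position: [418.9, -135.5, 14.9]
ee_rot: [0.0, 0.744, -0.668, 0.0]
ft_force: [0.4, -1.0, -0.6]
grip_width: 0.501
```

```bash
python3 -m inch '[[[0,0,-0.015],0,255],[[0,0,-0.025],-6.76,255],[[0,0,-0.03],-6.76,255],[[0,0,-0.03],-6.76,255],[[0,0,-0.03],-6.76,255],[[0,0,-0.03],-6.76,255],[[0,0,-0.025],-6.76,255],[[0,0,-0.01],-6.76,255],[[0,0,0],-6.76,255],[[0,0,0],-6.76,255],[[0,0,0],-6.76,255],[[0,0,0],-6.76,255]]'; python3 -m inch '[[[0,0,0],-6.76,255],[[0.0154,-0.0344,0],0,255],[[0.0154,-0.0344,0],0,255],[[0.0154,-0.0344,0],0,255],[[0.0154,-0.0344,0],0,255],[[0.0154,-0.0344,0],0,255],[[0.0154,-0.0344,0],0,255],[[0.0154,-0.0344,0],0,255],[[0.0154,-0.0344,0],0,255],[[0.0154,-0.0344,0],0,255],[[0.0154,-0.0344,0],0,255],[[0,0,0],0,255]]'; python3 - <<'E'
from h import *
im,P=look("wrist","w14");s,R=st(); print(np.degrees(np.arctan2(R[1,0],R[0,0])))
E
```

```text
t: 15.45
position: [418.8, -135.4, 209.9]
ee_rot: [-0.0, 0.997, -0.08, -0.0]
ft_force: [1.2, 0.2, -1.0]
grip_width: 0.504
t: 16.45
position: [590.2, 205.6, 208.2]
ee_rot: [-0.0, 1.0, -0.022, -0.001]
ft_force: [-0.7, 0.1, -0.1]
grip_width: 0.504
t 16.5 pos [589.5 203.2 208.4] x [ 0.999 -0.045 -0.002] z [-0.002 -0.    -1.   ] w 0.499 F [ 0.3  0.1 -0.3] J [0.27 0.45 1.26 0.   1.43 0.32]
-2.604996802165308
```

View pics/w14.png

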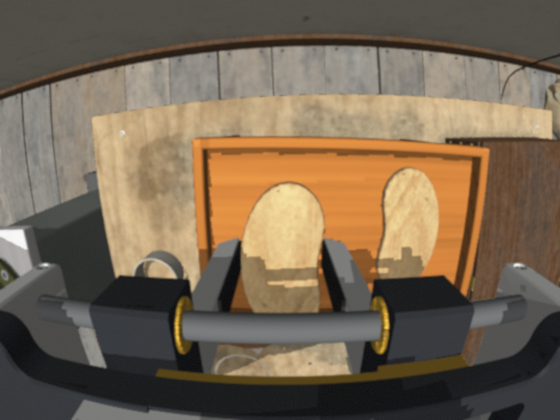

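```bash
python3 -m inch '[[[0,0,0.018],0,255],[[0,0,0.018],0,255],[[0,0,0.008],0,255],[[0,0,0.003],0,255],[[0,0,0],0,255],[[0,0,0],0,255]]'
```

```text
t: 17.0
position: [589.7, 200.4, 163.9]
ee_rot: [-0.0, 1.0, -0.024, 0.001]
ft_force: [0.1, 0.2, 0.5]
grip_width: 0.506
```

```bash
python3 -m inch '[[[0,-0.001,0.004],0,255],[[0,0,0.001],0,255],[[0,0,0],0,255]]';python3 -m inch '[[[0,0,0],0,80],[[0,0,0],0,80],[[0,0,0],0,80],[[0,0,-0.02],0,80],[[0,0,-0.03],0,80],[[0,0,-0.03],0,0],[[0,0,0],0,0]]'; python3 - <<'E'
from h import *
im,P=look("wrist","w15");s,R=st(); print(np.degrees(np.arctan2(R[1,0],R[0,0])))
E
```

```text
t: 17.25
position: [589.9, 201.8, 158.8]
ee_rot: [-0.0, 1.0, -0.024, 0.001]
ft_force: [0.6, 0.1, 3.8]
grip_width: 0.505
t: 17.83
position: [590.9, 202.2, 244.2]
ee_rot: [-0.001, 1.0, -0.024, 0.004]
ft_force: [-0.0, -0.1, 1.4]
grip_width: 0.791
t 17.88 pos [590.4 202.  241. ] x [ 0.999 -0.048  0.005] z [ 0.005  0.001 -1.   ] w 0.835 F [ 0.2  0.1 -0.4] J [0.27 0.43 1.22 0.   1.49 0.32]
-2.7777789182736465
```

View pics/w15.png

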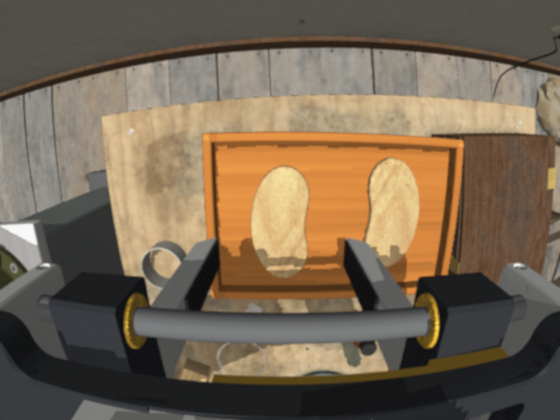

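```bash
python3 -m inch '[[[-0.0158,0.0353,0],0,0],[[-0.0158,0.0353,0],0,0],[[-0.0158,0.0353,0],0,0],[[-0.0158,0.0353,0],0,0],[[-0.0158,0.0353,0],0,0],[[-0.0158,0.0353,0],0,0],[[-0.0158,0.0353,0.015],0,0],[[-0.0158,0.0353,0.015],0,0],[[-0.0158,0.0353,0.015],0,0],[[-0.0158,0.0353,0.015],0,0],[[0,0,0],0,0],[[0,0,0],0,0]]'; python3 - <<'E'
from h import *
im,P=look("wrist","w16");s,R=st(); print(np.degrees(np.arctan2(R[1,0],R[0,0])))
seg("wrist",im,P,(228,145,100,110),30,"w16s")
E
```

```text
t: 18.88
position: [413.2, -144.2, 176.6]
ee_rot: [-0.001, 1.0, -0.026, -0.001]
ft_force: [0.1, 1.1, 0.2]
grip_width: 0.999
t 18.93 pos [ 414.1 -143.4  177.3] x [ 0.999 -0.05  -0.001] z [-0.001  0.001 -1.   ] w 1.0 F [-0.3  1.2  0.4] J [-0.42  0.06  1.83  0.    1.25 -0.37]
-2.8813157861114633
rect c [ 411.3 -149.2] size [45.5 96.3] long az 66.1
```

View pics/w16s.png

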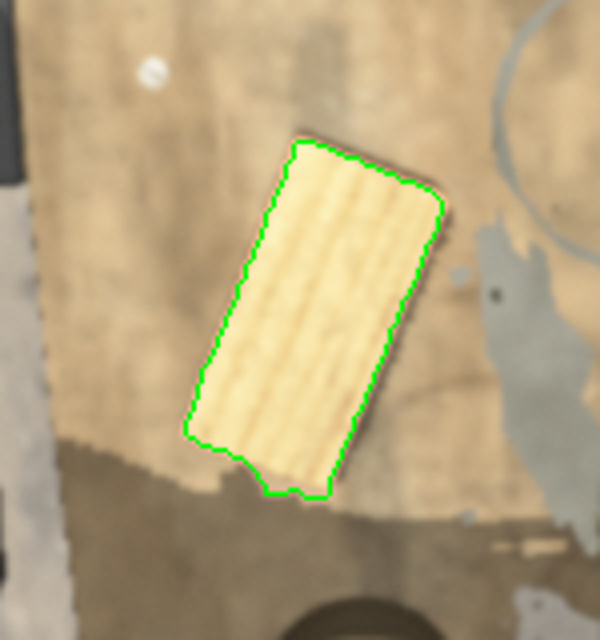

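```bash
python3 - <<'E'
from h import *
P=viewer.camera_params("wrist"); s,R=st()
q=np.array([(298,138),(443,195),(328,492),(187,432)])/4+[203,120]
W=np.array([at_z("wrist",p,30,P)[:2] for p in q]); print(W.round(1), [np.linalg.norm(W[i]-W[(i+1)%4]).round(1) for i in range(4)])
C=W.mean(0); u=W[0]+W[1]-W[2]-W[3]; u/=np.linalg.norm(u); a=np.degrees(np.arctan2(u[1],u[0])); print(C,a)
front=(W[0]+W[1])/2; T=front-(90-5)*u; print("front",front,"tool target",T)
D=np.r_[T-s["position"][:2],0]; print("D",D,"tool",R.T@D, "roll",-((a-90)-np.degrees(np.arctan2(R[1,0],R[0,0]))))
print("mould",[ (at_z("wrist",r["location"],17,P).round(0),r["score"]) for r in models.spot_point("wrist","mould_centre")])
E
```

```text
t 18.93 pos [ 414.1 -143.4  177.3] x [ 0.999 -0.05  -0.001] z [-0.001  0.001 -1.   ] w 1.0 F [-0.3  1.2  0.4] J [-0.42  0.06  1.83  0.    1.25 -0.37]
[[ 413.1  -97.2]
 [ 450.9 -114.2]
 [ 416.4 -196. ]
 [ 378.2 -176.5]] [np.float64(41.3), np.float64(88.8), np.float64(42.9), np.float64(86.7)]
[ 414.65038731 -145.99516041] 66.7007611624757
front [ 432.00224929 -105.70311427] tool target [ 398.38191869 -183.77150333]
D [-15.72726859 -40.39892642   0.        ] tool [-1.36766354e+01  4.11384221e+01 -1.02569931e-02] roll 20.417923051412835
mould [(array([ 426., -269.,   17.]), 0.84)]
```

```bash
python3 -m inch '[[[-0.0065,0.02,0.01],0,60],[[-0.0065,0.02,0.02],0,60],[[0,0,0.03],6.8,60],[[0,0,0.03],6.8,60],[[0,0,0.03],6.8,60],[[0,0,0.02],0,60],[[0,0,0.004],0,60],[[0,0,0],0,60]]'; python3 - <<'E'
from h import *
im,P=look("wrist","w17");s,R=st(); print(np.degrees(np.arctan2(R[1,0],R[0,0])))
E
```

```text
t: 19.65
position: [399.7, -181.5, 33.3]
ee_rot: [-0.0, 0.98, -0.2, -0.001]
ft_force: [0.3, -0.0, -0.1]
grip_width: 0.764
t 19.7 pos [ 400.3 -182.    34.5] x [ 0.92  -0.391  0.   ] z [ 0. -0. -1.] w 0.766 F [0.5 0.4 0.5] J [-0.51  0.26  1.97  0.    0.91 -0.11]
-23.041818771584893
```

View pics/w17.png

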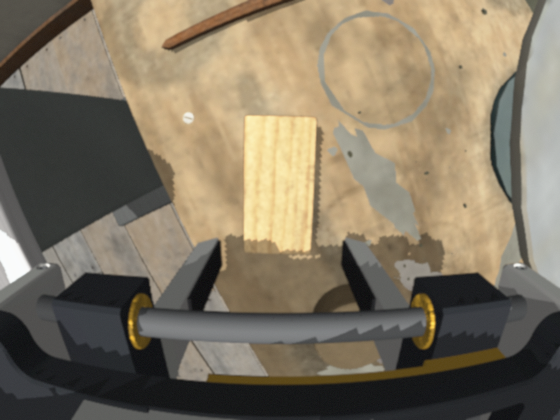

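```bash
python3 -m inch '[[[0,0.003,0.02],0,60],[[0,0,0.018],0,60],[[0,0,0.007],0,60],[[0,0,0.003],0,60],[[0,0,0],0,60],[[0,0,0],0,60]]' 40; python3 -m inch '[[[0,0,0],0,255],[[0,0,0],0,255],[[0,0,0],0,255],[[0,0,0],0,255],[[0,0,0],0,255],[[0,0,0],0,255],[[0,0,-0.01],0,255],[[0,0,-0.02],0,255],[[0,0,-0.02],0,255],[[0,0,0],0,255]]' 40; python3 - <<'E'
from h import *
im,P=look("wrist","w18");s,R=st(); print(np.degrees(np.arctan2(R[1,0],R[0,0])))
E
```

```text
t: 20.2
position: [399.1, -185.6, -13.0]
ee_rot: [0.0, 0.98, -0.201, 0.001]
ft_force: [-0.1, -0.4, -0.6]
grip_width: 0.765
t: 21.03
position: [399.9, -186.1, 39.3]
ee_rot: [0.001, 0.98, -0.201, 0.002]
ft_force: [-0.2, -0.6, -0.3]
grip_width: 0.478
t 21.08 pos [ 399.3 -185.8   37.6] x [ 0.919 -0.394  0.004] z [ 0.003 -0.002 -1.   ] w 0.478 F [ 0.1 -0.1 -0.8] J [-0.52  0.26  1.97  0.    0.91 -0.11]
-23.18173294434997
```

View pics/w18.png

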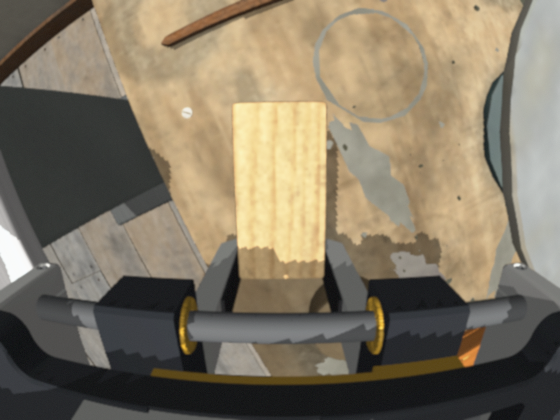

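```bash
python3 - <<'E'
from h import *
p=np.array([445.1,239.8,-17.4]); y=np.array([.977,.211,0]); x=np.array([-.211,.977,0]); u=np.array([0,0,1.])
im=cv2.imread("pics/s7.png");x0,y0=140,110
f=8
v=cv2.resize(im[y0:y0+75,x0:x0+80],None,fx=f,fy=f,interpolation=cv2.INTER_CUBIC)
def d(X,c):
    a=(proj("scene",X)-[x0,y0]+.5)*f; cv2.circle(v,(int(a[0]),int(a[1])),4,c,-1); print(a)
d(p-72*y+195.6*u,(0,0,255)); d(p-72*y+165*u,(0,255,255))
d(p+75*u,(255,0,0)); d(p+75*u-37.5*y,(255,0,0)); d(p+75*u+88*x-37.5*y,(255,0,0)); d(p+75*u-88*x-37.5*y,(255,0,0)); d(p+17*u,(0,255,0))
for r in [75,120]:
  for s1 in (-1,1):
    for s2 in (-1,1): d(p+r*u+s1*88*x+s2*37.5*y,(255,0,255) if r==120 else (255,0,0))
cv2.imwrite("pics/s7d.png",v)
E
```

```text
[111.07905204 360.19038334]
[131.48219903 424.00695039]
[352.25844502 508.58049067]
[267.27283224 555.04009713]
[149.07851621 432.20692329]
[393.40184631 686.11938784]
[379.41612514 612.60024947]
[393.40184631 686.11938784]
[564.05519926 588.19304775]
[149.07851621 432.20692329]
[314.5416053  345.82763317]
[371.15633839 601.45454189]
[546.84982119 502.95289576]
[122.07876857 346.57116156]
[292.24150394 259.96046984]
```

View pics/s7d.png

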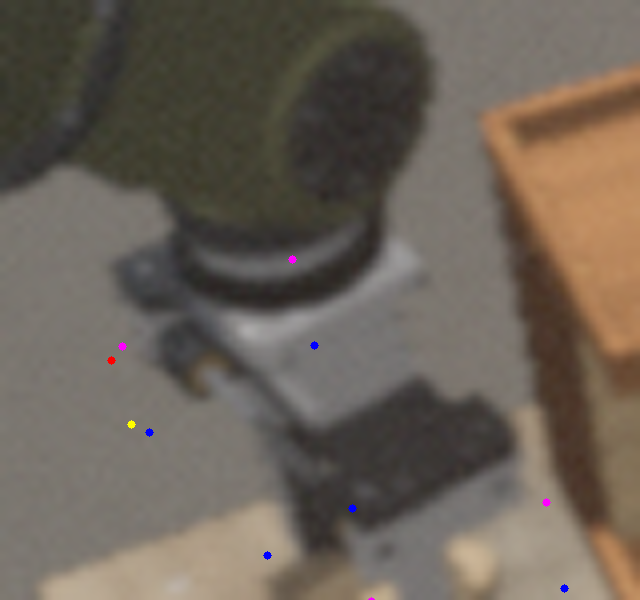

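```bash
python3 -m inch '[[[0,0,-0.031],-6.83,255],[[0,0,-0.031],-6.83,255],[[0,0,-0.031],-6.83,255],[[0.0292,-0.0211,0],0,255],[[0.0292,-0.0211,0],0,255],[[0.0292,-0.0211,0],0,255],[[0.0292,-0.0211,0],0,255],[[0.0292,-0.0211,0],0,255],[[0.0292,-0.0211,0],0,255],[[0.0292,-0.0211,0],0,255],[[0.0292,-0.0211,0],0,255],[[0,0,0],0,255]]'; python3 - <<'E'
from h import *
look("wrist","w19");im,P=look("wrist","w19");s,R=st(); print(np.degrees(np.arctan2(R[1,0],R[0,0])))
look("scene","s19")
E
```

```text
t: 22.08
position: [642.3, -24.2, 126.3]
ee_rot: [-0.0, 1.0, -0.022, -0.001]
ft_force: [-1.2, -0.0, -1.8]
grip_width: 0.473
t 22.18 pos [639.5 -26.9 126.7] x [ 0.999 -0.046 -0.003] z [-0.003  0.    -1.   ] w 0.474 F [ 0.2 -0.2 -1. ] J [-0.1   0.55  1.31 -0.    1.28 -0.05]
-2.608759820354272
```

View pics/w19.png

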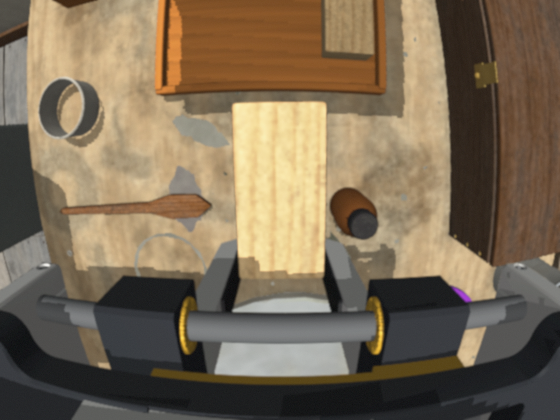

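View pics/s19.png

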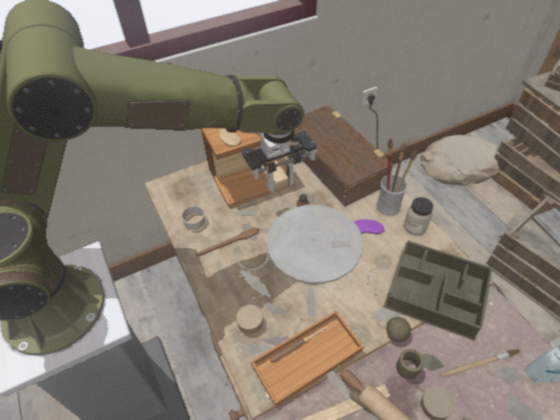

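```bash
python3 - <<'E'
from h import *
from org import T
P=viewer.camera_params("wrist")
for px,z in [((156,91),22),((386,94),22),((322,52),38),((373,57),38)]: print(px,at_z("wrist",px,z,P).round(1))
O=[637.5,152.5,1.5235]
for p in [(-68,111,22),(-68,-111,22),(-35,-49,38),(-35,-95,38)]: X=T(O,p)[0]; print(p,X.round(1),proj("wrist",X,P).round(1))
im=cv2.imread("pics/w19.png"); cv2.imwrite("pics/w19c.png",cv2.resize(im[0:130,140:400],None,fx=3,fy=3,interpolation=cv2.INTER_CUBIC))
E
```

```text
(156, 91) [525.   91.7  22. ]
(386, 94) [743.2  77.   22. ]
(322, 52) [681.6 113.   38. ]
(373, 57) [727.5 109.2  38. ]
(-68, 111, 22) [523.4  89.8  22. ] [154.6  93.2]
(-68, -111, 22) [745.2  79.3  22. ] [387.8  91.6]
(-35, -49, 38) [684.8 115.2  38. ] [325.5  49.6]
(-35, -95, 38) [730.7 113.   38. ] [376.2  53.1]
```

View pics/w19c.png

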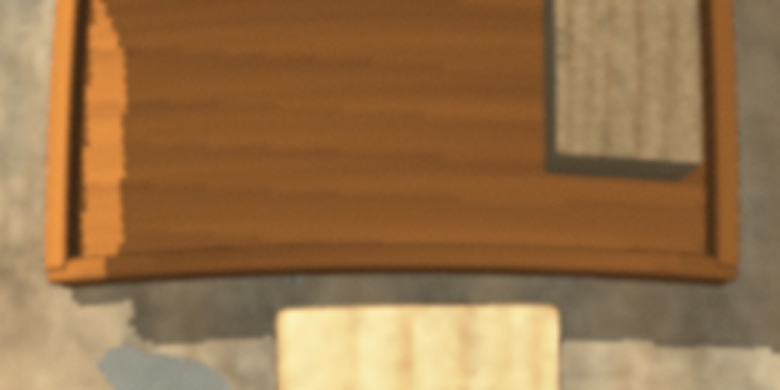

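```bash
python3 -m inch '[[[0,0,0.03],0,255],[[0,0,0.03],0,255],[[0,0,0.006],0,255],[[0,-0.02,0],0,255],[[0,-0.025,0],0,255],[[0,-0.025,0],0,255],[[0,-0.015,0],0,255],[[0,-0.008,0],0,255],[[0,-0.006,0],0,255],[[0,0,0],0,255]]'; python3 - <<'E'
from h import *
im,P=look("wrist","w20");s,R=st(); d=s["position"][:2]-[637,151.5]; print("org",.047*d[0]+.999*d[1],-.999*d[0]+.047*d[1])
look("scene","s20")
im=cv2.imread("pics/s20.png"); cv2.imwrite("pics/s20c.png",cv2.resize(im[90:230,180:330],None,fx=4,fy=4,interpolation=cv2.INTER_CUBIC))
E
```

```text
t: 23.07
position: [644.3, 71.4, 63.2]
ee_rot: [0.0, 1.0, -0.023, 0.0]
ft_force: [0.2, -0.5, -0.8]
grip_width: 0.475
t 23.12 pos [644.3  70.7  63.1] x [ 0.999 -0.047  0.   ] z [ 0. -0. -1.] w 0.477 F [ 0.2 -0.  -1.5] J [ 0.05  0.63  1.34 -0.    1.17  0.1 ]
org -80.33138106666975 -11.137357681564692
```

View pics/w20.png

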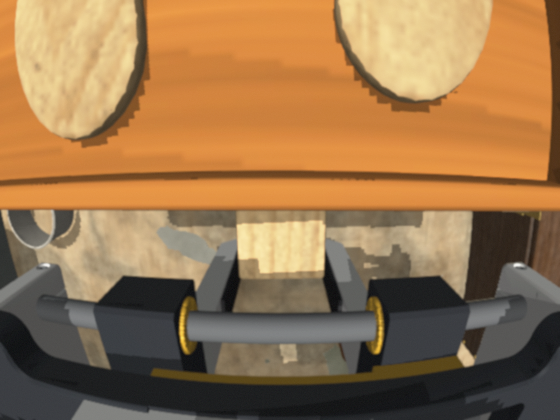

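View pics/s20c.png

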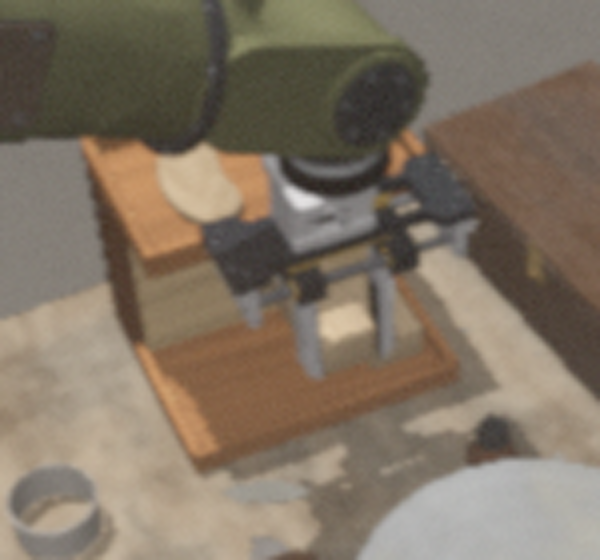

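```bash
python3 -m inch '[[[0,-0.005,0],0,255],[[0,-0.003,0],0,255],[[0,0,0],0,255],[[0,0,0.02],0,255],[[0,0,0.018],0,255],[[0,0,0.006],0,255],[[0,0,0.003],0,255],[[0,0,0],0,255]]'; python3 - <<'E'
from h import *
s,R=st(); d=s["position"][:2]-[637,151.5]; print("org",.047*d[0]+.999*d[1],-.999*d[0]+.047*d[1])
look("scene","s21")
im=cv2.imread("pics/s21.png"); cv2.imwrite("pics/s21c.png",cv2.resize(im[90:230,180:330],None,fx=4,fy=4,interpolation=cv2.INTER_CUBIC))
E
```

```text
t: 23.83
position: [644.7, 79.1, 15.8]
ee_rot: [0.0, 1.0, -0.024, -0.0]
ft_force: [-0.4, -0.3, -0.6]
grip_width: 0.474
t 23.83 pos [644.7  79.1  15.8] x [ 0.999 -0.047 -0.   ] z [-0. -0. -1.] w 0.474 F [-0.4 -0.3 -0.6] J [ 0.07  0.69  1.36 -0.    1.09  0.11]
org -71.98043548778506 -11.068064534194006
```

View pics/s21c.png

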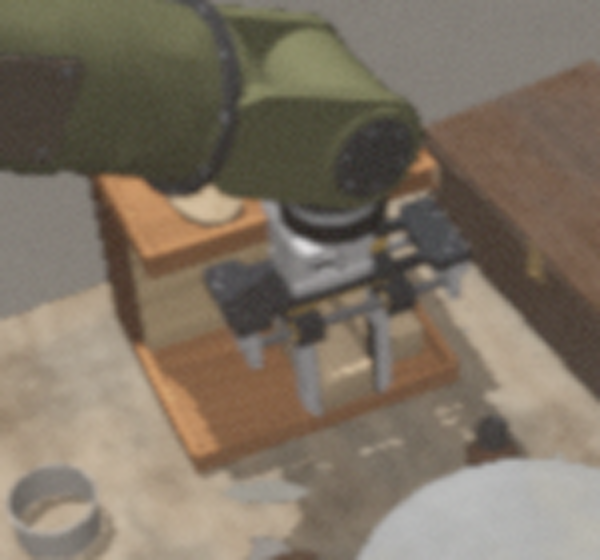

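```bash
python3 -m inch '[[[0,0,0.004],0,255],[[0,0,0.001],0,255],[[0,0,0],0,255]]'; python3 -m inch '[[[0,0,0],0,70],[[0,0,0],0,70],[[0,0,0],0,70],[[0,0,0],0,70]]'; python3 - <<'E'
from h import *
s,R=st()
look("wrist","w22")
look("scene","s22")
im=cv2.imread("pics/s22.png"); cv2.imwrite("pics/s22c.png",cv2.resize(im[90:230,180:330],None,fx=4,fy=4,interpolation=cv2.INTER_CUBIC))
E
```

```text
t: 24.13
position: [644.7, 79.2, 11.1]
ee_rot: [0.0, 1.0, -0.023, 0.0]
ft_force: [0.2, -0.5, -0.3]
grip_width: 0.478
t: 24.47
position: [644.8, 79.2, 11.1]
ee_rot: [-0.0, 1.0, -0.023, 0.0]
ft_force: [-0.2, -0.2, 0.4]
grip_width: 0.711
t 24.47 pos [644.8  79.2  11.1] x [ 0.999 -0.047  0.   ] z [ 0.  0. -1.] w 0.711 F [-0.2 -0.2  0.4] J [0.07 0.7  1.36 0.   1.08 0.11]
```

View pics/s22c.png

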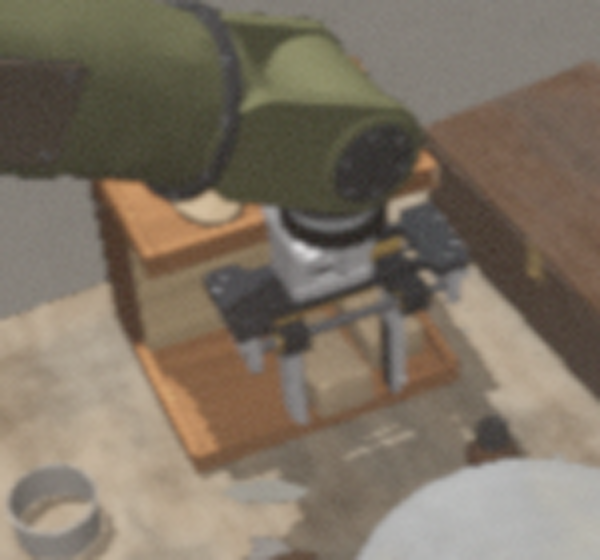

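View pics/w22.png

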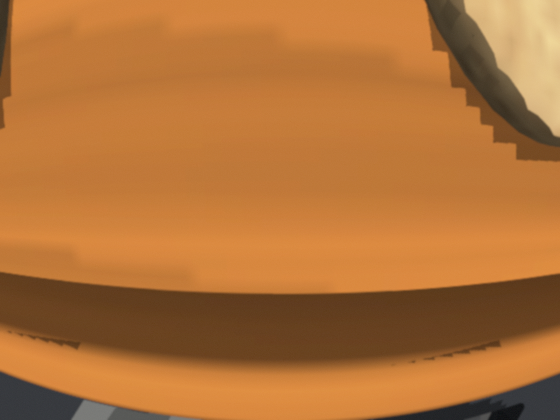

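```bash
python3 -m inch '[[[0,0.01,0],0,70],[[0,0.015,0],0,70],[[0,0.008,0],0,200],[[0,0,0.002],0,200],[[0,0,0],0,200],[[0,0,0],0,200],[[0,0,0],0,200],[[0,0,0],0,200],[[0,0,0],0,200],[[0,0,0],0,200]]' 30; python3 - <<'E'
from h import *
s,R=st(); d=s["position"][:2]-[637,151.5]; print("org",.047*d[0]+.999*d[1],-.999*d[0]+.047*d[1])
look("wrist","w23")
E
```

```text
t: 25.4
position: [643.1, 46.5, 8.9]
ee_rot: [0.0, 1.0, -0.023, 0.0]
ft_force: [-0.3, 0.1, 0.2]
grip_width: 0.22
t 25.4 pos [643.1  46.5   8.9] x [ 0.999 -0.047  0.   ] z [ 0. -0. -1.] w 0.22 F [-0.3  0.1  0.2] J [ 0.02  0.69  1.38 -0.    1.07  0.06]
org -104.5963628998527 -11.068355809970406
```

View pics/w23.png

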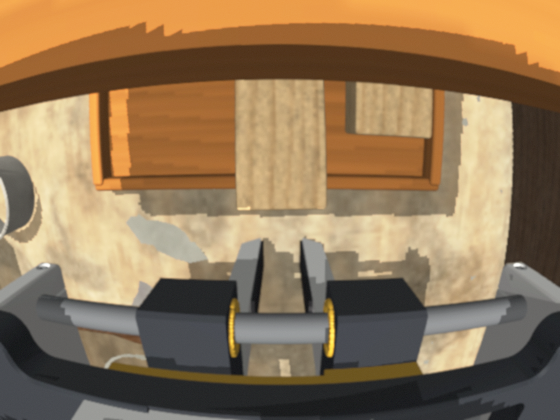

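```bash
python3 -m inch '[[[0,-0.008,0],0,200],[[0,-0.008,0],0,200],[[0,-0.008,0],0,200],[[0,-0.006,0],0,200],[[0,-0.002,0],0,200],[[0,0,0],0,200]]' 30; python3 - <<'E'
from h import *
s,R=st(); d=s["position"][:2]-[637,151.5]; print("org",.047*d[0]+.999*d[1],-.999*d[0]+.047*d[1])
E
```

```text
t: 25.95
position: [644.6, 79.1, 8.8]
ee_rot: [-0.0, 1.0, -0.023, -0.0]
ft_force: [0.3, 1.1, 0.8]
grip_width: 0.214
t 25.95 pos [644.6  79.1   8.8] x [ 0.999 -0.046 -0.   ] z [-0.  0. -1.] w 0.214 F [0.3 1.1 0.8] J [0.07 0.7  1.36 0.   1.08 0.11]
org -71.99775904773675 -11.001651335059238
```

Now inch toward −67 and look.

```bash
python3 -m inch '[[[0,-0.003,0],0,200],[[0,0,0],0,200]]' | egrep 'pos|forc'; python3 -m inch '[[[0,-0.0015,0],0,200],[[0,0,0],0,200]]'| egrep 'pos|forc'; python3 - <<'E'
from h import *
look("scene","s24")
im=cv2.imread("pics/s24.png"); cv2.imwrite("pics/s24c.png",cv2.resize(im[90:230,180:330],None,fx=4,fy=4,interpolation=cv2.INTER_CUBIC))
E
```

```text
position: [644.8, 81.4, 8.9]
ft_force: [-0.2, -0.6, -0.1]
position: [644.9, 82.7, 8.9]
ft_force: [0.3, 0.5, 0.1]
```

View pics/s24c.png

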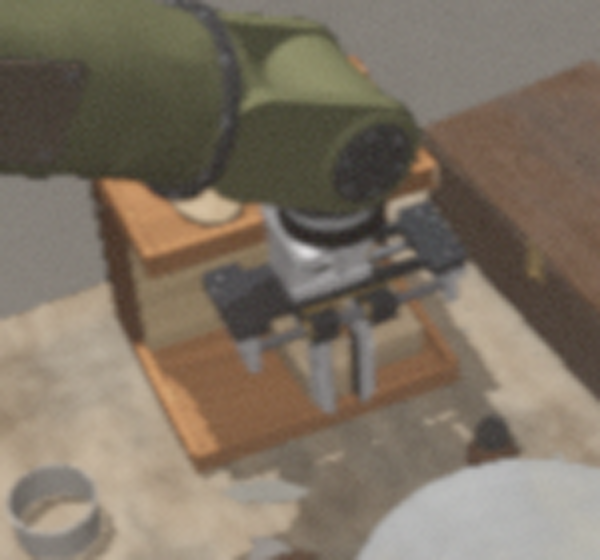

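```bash
python3 -m inch '[[[0,-0.0015,0],0,200],[[0,0,0],0,200]]' | egrep 'pos|forc'; python3 -m inch '[[[0,-0.001,0],0,200],[[0,0,0],0,200]]' | egrep 'pos|forc'; python3 -m inch '[[[0,0.012,0],0,200],[[0,0.014,0],0,200],[[0,0.008,0],0,200],[[0,0,0],0,200]]'| egrep 'pos|forc'; python3 - <<'E'
from h import *
look("wrist","w25"); st()
E
```

```text
position: [644.9, 84.3, 8.9]
ft_force: [0.1, 0.4, -0.0]
position: [645.0, 85.3, 8.9]
ft_force: [0.0, 0.6, -1.5]
position: [643.3, 48.7, 8.9]
ft_force: [0.2, -0.1, -0.6]
t 27.05 pos [643.4  49.7   9. ] x [ 0.999 -0.049  0.   ] z [ 0. -0. -1.] w 0.215 F [-0.   0.2 -0.8] J [ 0.02  0.69  1.38 -0.    1.07  0.07]
```

View pics/w25.png

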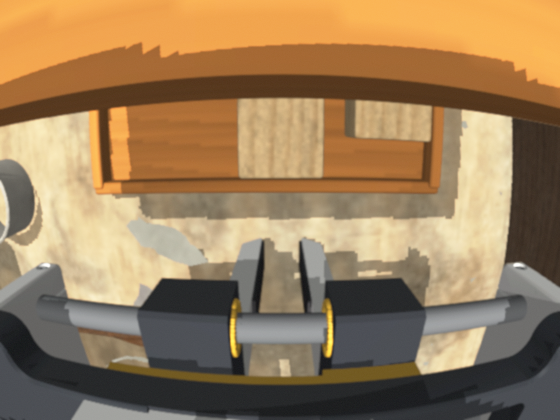

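```bash
python3 - <<'E'
from h import *
P=viewer.camera_params("wrist")
im=cv2.imread("pics/w25.png"); cv2.imwrite("pics/w25c.png",cv2.resize(im[85:215,200:460],None,fx=3,fy=3,interpolation=cv2.INTER_CUBIC))
def o(px,z):
    d=at_z("wrist",px,z,P)[:2]-[637,151.5]; return (.047*d[0]+.999*d[1]).round(1),(-.999*d[0]+.047*d[1]).round(1)
for px in [(238,177),(323,178)]: print(px,o(px,38),o(px,52))
for px in [(281,181),(281,190)]: print("lip",px,o(px,22))
print(o((345,136),8+30),o((345,136),8))
E
```

```text
(238, 177) (np.float64(-52.7), np.float64(10.5)) (np.float64(-50.6), np.float64(8.6))
(323, 178) (np.float64(-53.3), np.float64(-33.7)) (np.float64(-51.1), np.float64(-31.9))
lip (281, 181) (np.float64(-57.5), np.float64(-11.8))
lip (281, 190) (np.float64(-62.8), np.float64(-11.8))
(np.float64(-31.2), np.float64(-44.8)) (np.float64(-31.8), np.float64(-50.7))
```

View pics/w25c.png

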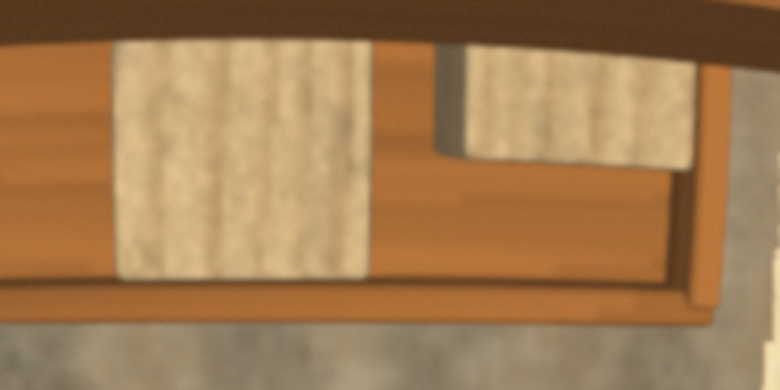

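```bash
python3 - <<'E'
from h import *
from org import T
from scipy.optimize import least_squares
P=viewer.camera_params("top")
px=np.array([(48,85),(240,70),(273,478),(86,490)])/6+[340,200]-0.4
W=np.array([at_z("top",p,28,P)[:2] for p in px]); print(W.round(1))
m=[(55,-120,28),(-55,-120,28),(-55,120,28),(55,120,28)]
f=lambda p:np.ravel([proj("top",X,P)-q for X,q in zip(T(p,m),px)])
r=least_squares(f,[504,-416,1.5]); print(r.x,np.degrees(r.x[2]),r.fun.round(1))
print("needle", T(r.x,[(36,-80,6),(36,80,6)]))
q=np.array([(153,50),(152,378)])/6+[230,220]-.4
print("spatula ends",[at_z("top",p,5,P).round(1) for p in q])
st()
E
```

```text
[[ 616.  -354.9]
 [ 623.6 -468.7]
 [ 385.3 -479.7]
 [ 379.9 -370.5]]
[ 501.24065965 -418.44300369    1.62704065] 93.22256251050098 [ 0.5 -0.6 -0.6 -0.1  0.1  0.2 -0.   0.4]
needle [[ 579.09042767 -378.00275617    6.        ]
 [ 419.3434349  -386.99710445    6.        ]]
spatula ends [array([570.5, -26.2,   5. ]), array([377.4, -24.2,   5. ])]
t 27.05 pos [643.4  49.7   9. ] x [ 0.999 -0.049  0.   ] z [ 0. -0. -1.] w 0.215 F [-0.   0.2 -0.8] J [ 0.02  0.69  1.38 -0.    1.07  0.07]
```

```bash
python3 -m inch '[[[0,0,-0.03],0,150],[[0,0,-0.035],0,100],[[-0.02,0.015,-0.03],0,0],[[-0.035,0.018,0],0,0],[[-0.035,0.018,0],0,0],[[-0.035,0.018,0],0,0],[[-0.0385,0.0158,0],6.75,0],[[0,0,0],6.75,0],[[0,0,0],6.75,0],[[0,0,0],6.75,0],[[0,0,0],6.75,0],[[0,0,0],6.75,0]]'; python3 -m inch '[[[0,0,0],6.75,0],[[0,0,0],6.75,0],[[0,0,0],6.75,0],[[0,0,0],6.75,0],[[0,0,0],6.75,0],[[0,0,0],6.75,0],[[0,0,0],6.75,0],[[0,0,0],0,0]]'; python3 - <<'E'
from h import *
im,P=look("wrist","w26");s,R=st(); print(np.degrees(np.arctan2(R[1,0],R[0,0])))
E
```

```text
t: 28.05
position: [476.2, -25.7, 104.2]
ee_rot: [-0.0, 0.929, -0.371, 0.0]
ft_force: [-0.8, 1.1, 0.2]
grip_width: 0.991
t: 28.72
position: [476.1, -25.7, 104.0]
ee_rot: [0.0, -0.702, 0.712, -0.0]
ft_force: [0.6, 0.4, -0.1]
grip_width: 1.003
t 28.77 pos [476.1 -25.7 104. ] x [-0.006 -1.    -0.   ] z [ 0.  0. -1.] w 0.999 F [0.2 0.3 0.6] J [-0.13  0.23  1.82  0.    1.09  1.45]
-90.33146560188541
```

View pics/w26.png

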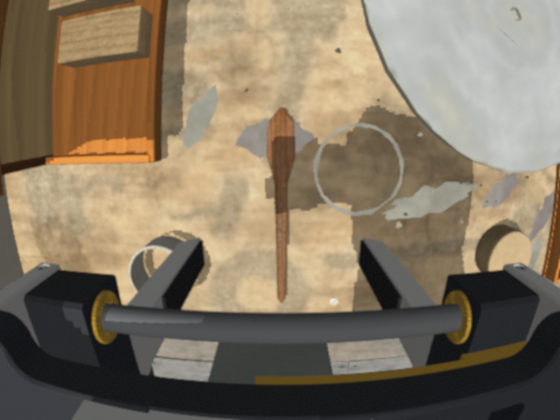

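```bash
python3 - <<'E'
from h import *
P=viewer.camera_params("wrist"); s,R=st()
a=at_z("wrist",(281.5,108),5,P); b=at_z("wrist",(281.5,302),5,P); m=at_z("wrist",(281,230),5,P)
print(a,b,m,(a+b)/2,np.linalg.norm(a-b)); c=(a+b)/2
print(R.T@(c-s["position"]))
E
```

```text
t 28.77 pos [476.1 -25.7 104. ] x [-0.006 -1.    -0.   ] z [ 0.  0. -1.] w 0.999 F [0.2 0.3 0.6] J [-0.13  0.23  1.82  0.    1.09  1.45]
[567.61616761 -25.17136199   5.        ] [375.06156475 -24.2114286    5.        ] [453.97526597 -24.12027727   5.        ] [471.33886618 -24.69139529   5.        ] 192.55699560117083
[-0.94704122  4.83758335 99.00662871]
```

```bash
python3 -m inch '[[[-0.001,-0.008,0.03],0,40],[[0,0,0.035],0,40],[[0,0,0.03],0,40],[[0,0,0.015],0,40],[[0,0,0.006],0,40],[[0,0,0.002],0,40],[[0,0,0],0,40]]' 25; python3 -m inch '[[[0,0,0.0005],0,255],[[0,0,0],0,255],[[0,0,0],0,255],[[0,0,0],0,255],[[0,0,0],0,255],[[0,0,0],0,255],[[0,0,0],0,255],[[0,0,0],0,255],[[0,0,0],0,255],[[0,0,0],0,255],[[0,0,0],0,255],[[0,0,0],0,255]]' 25
```

```text
t: 29.35
position: [484.5, -24.9, -13.6]
ee_rot: [0.0, -0.705, 0.709, -0.0]
ft_force: [-0.1, -0.2, 0.5]
grip_width: 0.844
t: 30.35
position: [484.1, -24.9, -14.6]
ee_rot: [-0.0, -0.704, 0.71, 0.0]
ft_force: [-1.0, 0.3, 0.0]
grip_width: 0.117
```

```bash
python3 -m inch '[[[0,0,-0.015],0,255],[[0,0,-0.035],-3.7,255],[[0,0,-0.04],0,255],[[0,0,-0.04],0,255],[[0,0,-0.035],0,255],[[0,0,0],0,255]]'; python3 - <<'E'
from h import *
im,P=look("wrist","w27");s,R=st(); print(np.degrees(np.arctan2(R[1,0],R[0,0])))
E
```

```text
t: 30.85
position: [486.7, -25.1, 157.1]
ee_rot: [-0.003, 0.727, -0.687, 0.004]
ft_force: [0.4, -0.2, -0.1]
grip_width: 0.115
t 30.9 pos [485.6 -25.  153.5] x [ 0.057 -0.998  0.001] z [ 0.006 -0.001 -1.   ] w 0.114 F [ 0.7  0.5 -0.5] J [-0.13  0.19  1.74 -0.    1.2   1.39]
-86.74011349926884
```

View pics/w27.png

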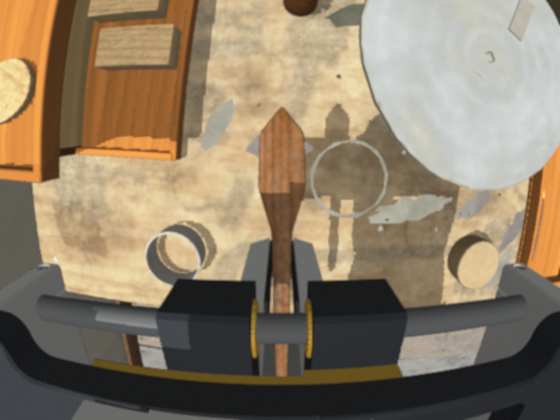

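```bash
python3 -m inch '[[[0.03,-0.0005,0],0,255],[[0.041,-0.0005,0],0,255],[[0.041,-0.0005,0],0,255],[[0.041,-0.0005,0],0,255],[[0.041,-0.0005,0],0,255],[[0.041,-0.0005,0],0,255],[[0.041,-0.0005,0],0,255],[[0.041,-0.0005,0],0,255],[[0.041,-0.001,0],0,255],[[0.03,-0.001,0],0,255],[[0.01,0,0],0,255],[[0,0,0],0,255]]'; python3 - <<'E'
from h import *
from org import T
im,P=look("wrist","w28");s,R=st(); print(np.degrees(np.arctan2(R[1,0],R[0,0])))
look("scene","s28")
for p in [(55,-120,28),(-55,-120,28),(36,-80,12),(36,80,12)]: X=T([501.2,-418.4,1.627],p)[0]; print(p,proj("wrist",X,P).round(1))
b=cv2.imread("pics/s28.png"); cv2.imwrite("pics/s28c.png",cv2.resize(b[220:400,200:400],None,fx=3.2,fy=3.2,interpolation=cv2.INTER_CUBIC))
E
```

```text
t: 31.9
position: [511.7, -423.3, 147.8]
ee_rot: [0.0, 0.726, -0.688, -0.001]
ft_force: [0.2, 0.6, 0.4]
grip_width: 0.114
t 31.95 pos [ 512.1 -421.6  148.4] x [ 0.056 -0.998 -0.002] z [-0.002  0.002 -1.   ] w 0.115 F [-0.2  0.5 -0. ] J [-0.74  0.59  1.2   0.    1.35  0.77]
-86.80238016849879
(55, -120, 28) [219.9  91.9]
(-55, -120, 28) [334.   91.4]
(36, -80, 12) [241.6 131.8]
(36, 80, 12) [245.9 276.8]
```

View pics/w28.png

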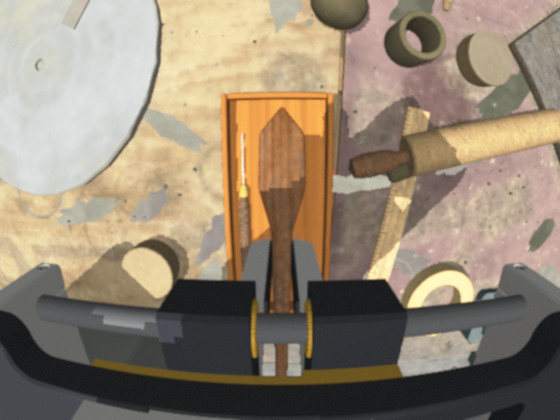

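View pics/s28c.png

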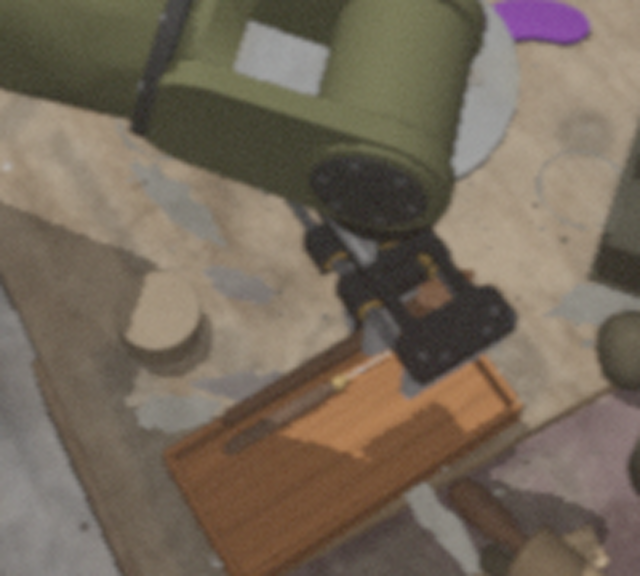

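```bash
python3 -m inch '[[[0,0,0.03],0,255],[[0,0,0.035],0,255],[[0,0,0.035],0,255],[[0,0,0.025],0,255],[[0,0,0.015],0,255],[[0,0,0.008],0,255],[[0,0,0.003],0,255],[[0,0,0],0,255]]';python3 -m inch '[[[0,0,0.002],0,255],[[0,0,0],0,255]]'; python3 - <<'E'
from h import *
im,P=look("wrist","w29");st()
E
```

```text
t: 32.67
position: [513.1, -421.0, -0.3]
ee_rot: [-0.0, 0.727, -0.686, 0.0]
ft_force: [0.5, 0.5, -0.0]
grip_width: 0.119
t: 32.83
position: [513.2, -422.0, -1.5]
ee_rot: [-0.0, 0.727, -0.687, 0.001]
ft_force: [0.8, -0.1, 0.1]
grip_width: 0.114
t 32.88 pos [ 513.1 -422.    -1.6] x [ 0.057 -0.998  0.001] z [ 0.001 -0.001 -1.   ] w 0.114 F [-0.1 -0.3  0.1] J [-0.74  0.74  1.32 -0.    1.08  0.77]
```

View pics/w29.png

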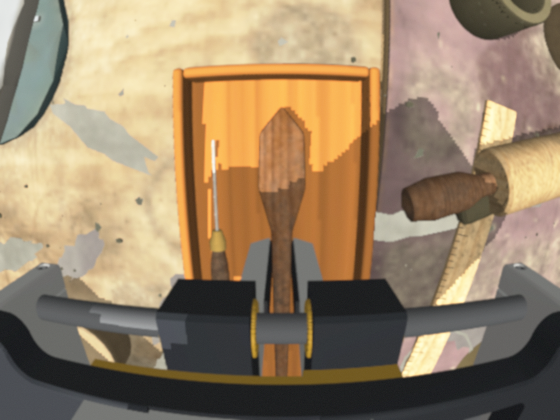

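```bash
python3 -m inch '[[[0,0,0.004],0,255],[[0,0,0],0,255]]' | egrep 'pos|for'; python3 -m inch '[[[0,0,0.002],0,255],[[0,0,0],0,255]]'| egrep 'pos|for'; python3 -m inch '[[[0,0,0.0015],0,255],[[0,0,0],0,255]]'| egrep 'pos|for'
```

```text
position: [512.6, -421.8, -6.9]
ft_force: [0.1, 0.3, 0.2]
position: [512.7, -422.0, -8.5]
ft_force: [-0.4, -0.2, -0.5]
position: [512.8, -422.0, -8.7]
ft_force: [-6.3, 3.5, 14.2]
```

Contact; back off a hair, release to about 30 mm, and lift.

```bash
python3 -m inch '[[[0,0,-0.001],0,255],[[0,0,0],0,185],[[0,0,0],0,185],[[0,0,0],0,185],[[0,0,0],0,185]]'; python3 -m inch '[[[0,0,-0.01],0,185],[[0,0,-0.03],0,185],[[0,0,-0.04],0,185],[[0,0,-0.04],0,185],[[0,0,-0.03],0,185],[[0,0,0],0,185]]'; python3 - <<'E'
from h import *
im,P=look("wrist","w30");st()
E
```

```text
t: 33.8
position: [512.6, -421.8, -9.4]
ee_rot: [0.0, 0.727, -0.687, -0.0]
ft_force: [-0.2, -0.0, -0.4]
grip_width: 0.27
t: 34.3
position: [514.6, -423.5, 149.4]
ee_rot: [-0.0, 0.727, -0.687, 0.006]
ft_force: [0.5, -0.7, 1.0]
grip_width: 0.274
t 34.35 pos [ 513.8 -422.8  145.5] x [ 0.057 -0.998  0.005] z [ 0.005 -0.005 -1.   ] w 0.277 F [-0.  -0.2 -1.2] J [-0.74  0.59  1.21 -0.    1.34  0.77]
```

View pics/w30.png

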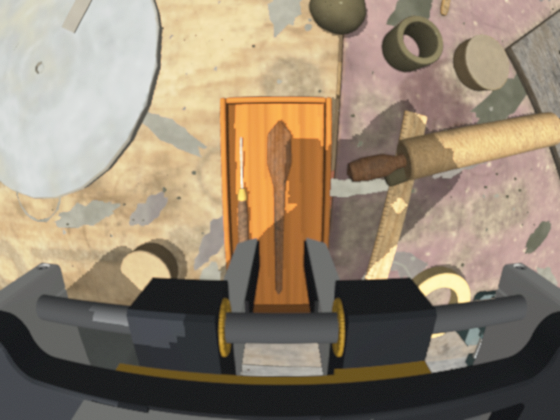

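```bash
python3 -m inch '[[[0,0,-0.03],0,100],[[0,0.03,-0.03],0,100],[[0,0.03,-0.02],0,100],[[0,0.03,0],0,100],[[0,0,0],0,100],[[0,0,0],0,100]]'; python3 - <<'E'
from h import *
look("scene","s31"); look("top","t31"); look("wrist","w31"); st()
a=cv2.imread("pics/t31.png"); b=cv2.imread("pics/s31.png")
cv2.imwrite("pics/t31c.png",cv2.resize(a[160:300,150:400],None,fx=3.2,fy=3.2,interpolation=cv2.INTER_CUBIC))
cv2.imwrite("pics/s31c.png",cv2.resize(b[95:245,170:330],None,fx=4,fy=4,interpolation=cv2.INTER_CUBIC))
E
```

```text
t: 34.85
position: [422.3, -427.0, 220.1]
ee_rot: [-0.0, 0.726, -0.687, -0.0]
ft_force: [1.6, 0.3, -0.0]
grip_width: 0.602
t 35.0 pos [ 423.9 -426.6  219.4] x [ 0.057 -0.998 -0.001] z [-0.001  0.001 -1.   ] w 0.605 F [ 0.   0.4 -0.4] J [-0.85  0.4   1.32  0.    1.43  0.66]
```

View pics/t31c.png

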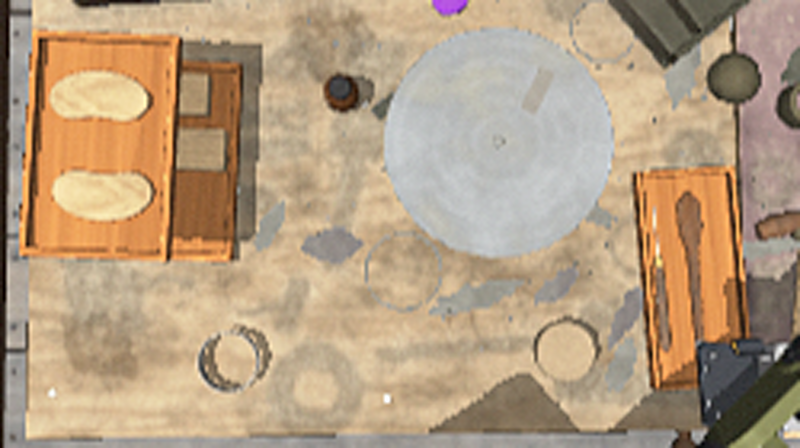

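View pics/s31c.png

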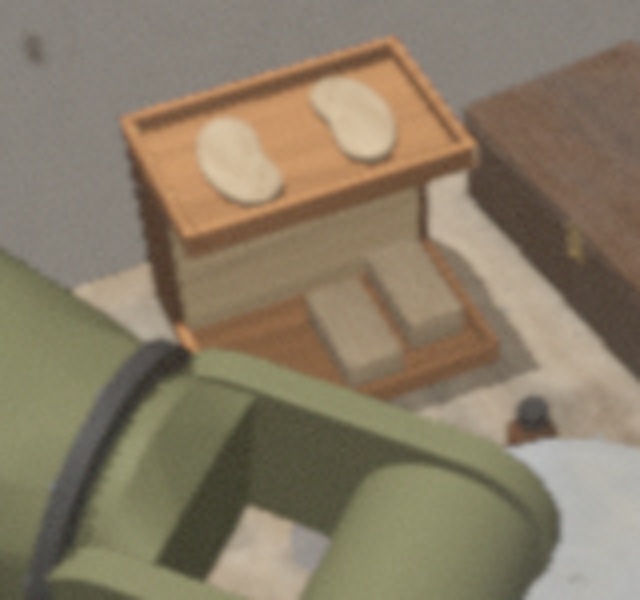

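View pics/w31.png

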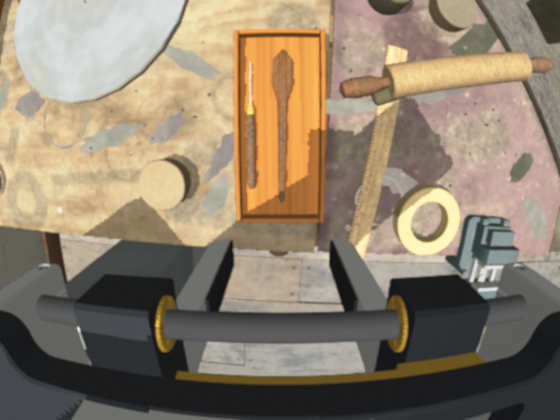

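```bash
python3 - <<'E'
from h import *
st(); print(robot.close_job())
E
```

```text
t 35.0 pos [ 423.9 -426.6  219.4] x [ 0.057 -0.998 -0.001] z [-0.001  0.001 -1.   ] w 0.605 F [ 0.   0.4 -0.4] J [-0.85  0.4   1.32  0.    1.43  0.66]
the job is handed in; nothing more can be done
None
```

I placed all four tools in the order asked and handed the job in at 35.0 s, with the gripper open and clear of everything.

**Final positions, from the last top, scene and wrist pictures:**
- **Ribs:** both lie flat on the upper deck, inside the rim.
- **Block:** it lies flat in the low bay, parallel to the stored one, about 14 mm away from it. Its front end is only about 3 mm inside the front lip, give or take about 2 mm. That is the tightest fit of the job.
- **Spatula:** it lies along the middle of the tray beside the needle tool, with both ends inside.
- **Left alone:** the cutter, mould and bottle appear at the same pixels in the top picture as at the start.

**What disagreed or failed:**
- **First grasp of rib 2:** the jaws closed above the rib. The pictures and a light touch on the table showed the fingertips about 39 mm higher than the stated tool frame puts them. I worked from that measured offset afterwards. The wrist camera's own measurements agreed with the other cameras to a few millimetres.
- **Tilting:** the move command cannot tilt the tool. I held the block by its end and set it across the front lip. I then pushed it off the lip onto the bay floor with the fingertips, with no sign that the gripper touched the deck.
- **Forces:** the highest wrist force I read was about 16 N, when the spatula touched the tray floor. Forces were only read at the end of each move.

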